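# Put the desk drawer in order and shut it

## Robot

A 6-joint arm with a two-finger parallel gripper is mounted at the origin on a cart in front of the work surface, level with it; the furniture and walls round the work are solid. World frame = base frame: x ahead of the robot, y to its left, z up, the work surface at z = 0. Lengths are in mm, angles in rad, forces in N, time in s.
With the tool pointing down it reaches from about 350 to 850 mm from the base axis. Payload 8.1 kg.
Tool frame: the origin (TCP) lies midway between the tips of the shut fingers; the grasp point (between the pads) lies 19 mm behind it; z points along the fingers, y is the line along which they close (so a half turn about z gives the same grasp; the last joint's range is limited). The gripper opens to 85 mm and grips with 20 to 120 N. Pads are 22 mm wide; open, the fingers measure 114 mm over their backs; the gripper's body (76 mm by 85 mm) begins 54 mm behind the grasp point. The pads swing forward as they close: fully open they stand 13 mm farther back than shut.
Start: joints at [1.038, 0.13, 1.488, -0, 1.523, -0.085], TCP at [259.77, 540.856, 231.292] pointing down, gripper open.
Joint ranges: [-2.96, 2.96], [-0.89, 2.26], [0.02, 2.5], [-1.34, 4.48], [0, 2.73], [-2.66, 2.66]. Speed limits (rad/s): [2.39, 2.39, 2.79, 3.14, 3.14, 3.14].

## Interface

Orientations are given as a rotation vector (axis times angle).
In Python, from station import read_state, camera, job_done gives the robot as it stands.
- The arm moves only by the shell command python3 -m creep 'ROWS' [FORCE]. ROWS is a JSON object of lists of equal length, an entry for each row: "rotation": the turn, a rotation vector about the tool's x, y, z in rad, a list of three; "xyz": the shift along the tool's x, y, z in units of 25 mm (1.0 is 25 mm), a list of three; "hand": the opening, from 0 (shut) to 1 (fully open). A call has 1 to 5 rows; each row shifts and turns the commanded pose from where the row before left it, along the tool's axes as they then stand; what a row does not reach is not made up. A row lasts 1/8 s, in which the tool goes at most 62.5 mm and 10.7 degrees, less where a joint would pass 70% of its speed; a pose out of reach is approached as far as the arm can. A call is refused whole if a number of a shift passes 1 or a number of a turn 0.188, either way. A call with a gripper value outside its range is refused whole. The fingers move at their own pace and stop on an object; FORCE is the grip in N (left out, the last holds). Time passes only in rows, so rows that do not move let the fingers close. It gives the time, the measured TCP pose, the force, the opening and the grip force at its end, in the units of the state.
- read_state(): the state, without advancing time (a new reading comes with each control period).
- camera(name): name is "scene" or "top" or "wrist"; returns a dict with "pixels" (384x512x3 uint8, red, green, blue), "range_z" (384x512 float32, mm along the optical axis (not along the pixel's ray), 0 where there is no reading), "fx", "fy", "cx", "cy" (pixels), "k1" (the pictures are not rectified: a ray, as slopes to the right and down, at radius r is drawn at 1 + k1 r^2 times it, then the intrinsics apply), "rvec" (rotation vector, rad) and "tvec" (3), from world to camera coordinates, as OpenCV has them. Camera axes: x right, y down, z forward; pixel columns grow to the right and rows downward; lengths in mm; the calibration is good to about 2 mm. A picture is of the moment at which its call begins.
- job_done(): hands the job in; it is judged then, once.
The state is a dict: "clock": time; "joints": joint angles; "joint_velocities": joint speeds; "joint_efforts": joint torques, N m; "ee_pos": TCP position; "eef_rot": TCP orientation; "wrist_force": force on the tool from outside, world axes, zero at the start; "moment": the same for the moment, N m; "finger_gap": finger opening in mm; "finger_force": force on a finger pad.
Only numpy, scipy, OpenCV 4.12 (cv2) and the standard library are available. Lean on these libraries where they do the work, as an engineer would, in place of code of your own. Each camera call takes 0.05 s, during which the arm holds its last target. There are 200 camera calls.

## Task

Put the writing things back into the bins of the open desk drawer: the fountain pen lengthwise in the plain empty bin, the eraser flat in the longer compartment of the divided bin, the brass sharpener standing in the shorter one, and the binder clip, the same way up as it lies now, set gently on the memo slips. The pencil and the matchbox do not belong in there: leave them lying where they are. When all four are in, push the drawer fully shut.

Things in the scene. Friction and masses are not known exactly. Their poses are not given: they have to be found in the camera images.
- drawer_front (a point): Middle of the outer face of the dark wooden drawer's front panel, 43 mm above the desk, at the lower edge of its finger notch. Panel 272 mm wide, solid from 5 to 43 mm above the desk. x points into the fixed unit (67 mm high): the drawer slides 170 mm along +x (2 to 5 N) to be shut. Drawer floor 10 mm above the desk, side walls to 40 mm; middle of the row of bins: 97 mm along x.
- pen_bin: Plain, empty light wooden bin, loose in the drawer. All three bins have one outside: 162 mm (x) by 74.5 mm (y) by 16 mm high, walls 2.5 mm, floor 3 mm thick. They stand side by side across the drawer, 75.5 mm apart, in any order, x along the drawer's x. Origin: centre of the underside; z up.
- split_bin: Bin of the same outside, divided by a 2.5 mm cross wall, 16 mm high, at x = +10 mm: a longer compartment towards the drawer front (inside x = -78 to +8 mm, centre -35 mm) and a shorter one at the back (x = +11 to +78 mm, centre +45 mm), both 69 mm wide in y. Floor 3 mm thick. Origin: centre of the underside.
- memo_bin: Bin of the same outside that holds a stack of white memo slips, 152 by 64 mm, centred in it. How full it is varies and is not told: the top of the slips lies 5 to 17 mm above the bin's underside. The stack does not yield. Origin: centre of the bin's underside.
- pen: Capped dark red fountain pen lying flat, 136 mm long (y), 14 mm wide (x), 16 mm high at its clip, squared body 14 mm high, about 25 g. Origin: centre of its underside. It lies within 0.4 rad of pointing straight away from the robot.
- eraser: Eraser, white with a blue sleeve, 54 mm long (y), 20 to 22 mm wide (x), 12 mm high, about 20 g. Origin: centre of its underside.
- sharpener: Round brass pencil sharpener, upright cylinder 29 mm in diameter, 25 mm high with a small hole in its top, about 60 g. Origin: centre of its underside.
- clip: Black binder clip, body a three-sided prism lying on a flat side, 32 mm long (y), from x = -16 to +1 mm, 15 mm high, its two ends upright and flat; a wire handle leans up from it over +x to 27 mm height. About 12 g. Grip it by the two ends, at x = -7 mm. Origin: under the middle of clip and handle together.
- pencil: Dark green wooden pencil, 165 mm long (y), 7 mm wide (x), 6 mm high: longer and thinner than the pen, too long for the bins. To be left where it lies. Origin: middle of its underside.
- matchbox: Red and dark matchbox, 56 mm long (y), 36 mm wide (x), 15 mm high: broader than the eraser. To be left where it lies. Origin: centre of its underside.

How it is judged (in metres and radians):
On the way:
1. all four things are in their bins while the drawer is still out (x of pen in the frame of pen_bin between -0.0125 and 0.0125 m and y of pen in the frame of pen_bin between -0.033 and 0.033 m and z of pen in the frame of pen_bin between -0.002 and 0.019 m and angle between the y axis of pen and the x axis of pen_bin, either way round below 0.35 rad and x of eraser in the frame of split_bin between -0.072 and 0.002 m and y of eraser in the frame of split_bin between -0.03 and 0.03 m and z of eraser in the frame of split_bin between -0.002 and 0.009 m and x of sharpener in the frame of split_bin between 0.022 and 0.068 m and y of sharpener in the frame of split_bin between -0.024 and 0.024 m and z of sharpener in the frame of split_bin between -0.002 and 0.009 m and angle between sharpener's own z axis and vertical below 0.2 rad and x of clip in the frame of memo_bin between -0.078 and 0.078 m and y of clip in the frame of memo_bin between -0.034 and 0.034 m and z of clip in the frame of memo_bin between 0.002 and 0.022 m and angle between clip's own z axis and vertical below 0.35 rad and distance of drawer_front from where it was at the start of the episode below 0.03 m), for 0.2 s.
At the end, for the whole second after the job is handed in: Drawer shut to within 4 mm of its 170 mm travel; pen flat along the plain bin (0.35 rad), eraser flat in the longer compartment, sharpener upright in the shorter one, clip level (0.35 rad) on the memo slips in their bin; all released and at rest (x of pen in the frame of pen_bin between -0.0125 and 0.0125 m and y of pen in the frame of pen_bin between -0.033 and 0.033 m and z of pen in the frame of pen_bin between -0.002 and 0.019 m and angle between the y axis of pen and the x axis of pen_bin, either way round below 0.35 rad and linear speed of each of pen, eraser, sharpener, clip below 0.02 m/s and x of eraser in the frame of split_bin between -0.072 and 0.002 m and y of eraser in the frame of split_bin between -0.03 and 0.03 m and z of eraser in the frame of split_bin between -0.002 and 0.009 m and x of sharpener in the frame of split_bin between 0.022 and 0.068 m and y of sharpener in the frame of split_bin between -0.024 and 0.024 m and z of sharpener in the frame of split_bin between -0.002 and 0.009 m and angle between sharpener's own z axis and vertical below 0.2 rad and x of clip in the frame of memo_bin between -0.078 and 0.078 m and y of clip in the frame of memo_bin between -0.034 and 0.034 m and z of clip in the frame of memo_bin between 0.002 and 0.022 m and angle between clip's own z axis and vertical below 0.35 rad and distance of drawer_front from where it was at the start of the episode above 0.166 m); the robot touches nothing.
It fails at once if the pencil is moved by more than 30 mm (distance of pencil from where it was at the start of the episode above 0.03 m).
It fails at once if the matchbox is moved by more than 30 mm (distance of matchbox from where it was at the start of the episode above 0.03 m).
It fails at once if the clip is pressed on the memo slips with more than 35 N (contact force between clip and memo_bin above 35 N).
It also fails if it takes over 120 s, if anything falls off the work surface, if the arm or the gripper's body presses on something with over 40 N, if the wrist force passes 120 N, or if a joint passes its speed limit or range.

## Working session

There is one attempt and no reset: what is moved stays moved. The work goes in short steps, Python scripts to look and compute and a shell command to move; the robot and the scene stay as the last step left them, time stands still between calls to the robot, and variables do not carry over. Pictures are saved under pics/ and viewed, at most 15 in all, crops included, and the job is handed in when it is done.

```bash
mkdir -p pics; ls; cat > h.py <<'E'
import numpy as np, cv2, pickle
from station import read_state, camera, job_done
R=lambda v: cv2.Rodrigues(np.array(v,float))[0]
def shot(n,f=None):
    c=camera(n)
    if f: cv2.imwrite('pics/'+f+'.png',cv2.cvtColor(c['pixels'],cv2.COLOR_RGB2BGR)); pickle.dump(c,open('pics/'+f+'.pkl','wb'))
    return c
def load(f): return pickle.load(open('pics/'+f+'.pkl','rb'))
def ray(c,u,v):
    K=np.array([[c['fx'],0,c['cx']],[0,c['fy'],c['cy']],[0,0,1]])
    p=cv2.undistortPoints(np.array([[[u,v]]],float),K,np.array([c['k1'],0,0,0.]))[0,0]
    Rc=R(c['rvec']); o=-Rc.T@np.ravel(c['tvec']); return o,Rc.T@np.array([p[0],p[1],1.])
def atz(c,u,v,z):
    o,d=ray(c,u,v); return o+d*(z-o[2])/d[2]
def atr(c,u,v):   # by range image
    o,d=ray(c,u,v); return o+d*np.median(c['range_z'][int(v)-1:int(v)+2,int(u)-1:int(u)+2])
def cloud(c):
    K=np.array([[c['fx'],0,c['cx']],[0,c['fy'],c['cy']],[0,0,1]])
    g=np.stack(np.meshgrid(np.arange(512.),np.arange(384.)),-1).reshape(-1,1,2)
    p=cv2.undistortPoints(g,K,np.array([c['k1'],0,0,0.]))[:,0]
    P=np.c_[p,np.ones(len(p))]*c['range_z'].reshape(-1,1)
    return ((P-np.ravel(c['tvec']))@R(c['rvec'])).reshape(384,512,3)
E
python3 - <<'E'
from h import *
s=read_state(); print({k:np.round(v,3).tolist() for k,v in s.items()})
for n in ['top','scene','wrist']:
    c=shot(n,n+'0'); print(n,c['fx'],c['k1'],-R(c['rvec']).T@np.ravel(c['tvec']))
a=[cv2.imread('pics/%s0.png'%n) for n in ['scene','wrist']]
cv2.imwrite('pics/sw.png',cv2.resize(np.hstack(a),(800,300)))
cv2.imwrite('pics/topb.png',cv2.resize(cv2.imread('pics/top0.png'),(800,600)))
E
```

```text
pics
{'clock': 0.0, 'joints': [1.038, 0.131, 1.489, 0.0, 1.523, -0.085], 'joint_velocities': [-0.001, 0.0, -0.001, 0.0, -0.002, 0.001], 'joint_efforts': [-0.001, -56.939, -50.055, -0.001, 0.015, 0.0], 'ee_pos': [259.455, 540.385, 230.223], 'eef_rot': [-0.697, -3.063, 0.003], 'wrist_force': [-0.512, 0.408, 0.244], 'moment': [-0.007, -0.024, 0.021], 'finger_force': 0.0, 'finger_gap': 84.982}
top 479.52842859329286 -0.12468812025681082 [ 462.23515401   -5.02971305 1474.5790893 ]
scene 427.65429753545874 -0.09578930882191185 [-288.57621183 -725.30201768  779.82921627]
wrist 278.76659895129603 -0.045082934935958704 [185.79314472 575.44233194 372.34512946]
```

View pics/topb.png

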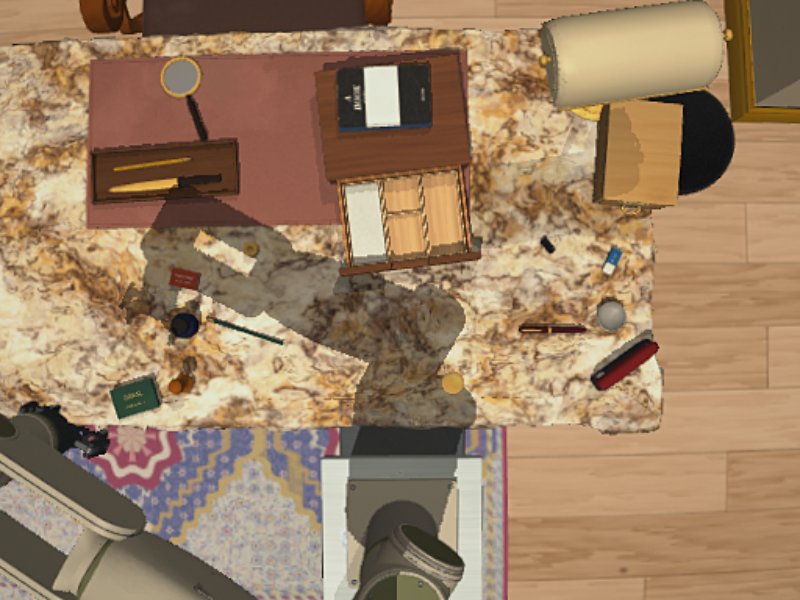

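View pics/sw.png

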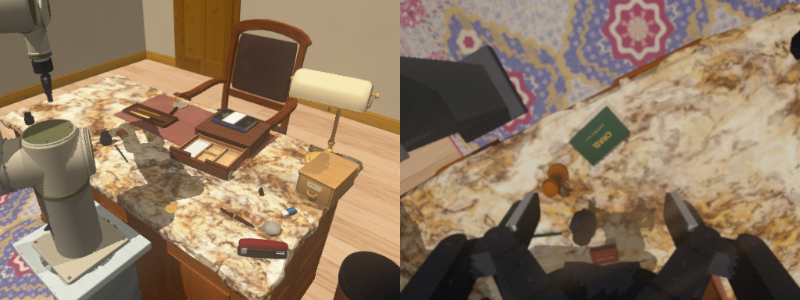

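Top view (800x600): drawer at about (405,220), with the memo bin on the left, the split bin in the middle and the pen bin on the right. Pen (552,328), clip (547,244), eraser (612,260), matchbox (185,278), pencil (248,330). The sharpener candidates are (250,249) and (452,383). Next I'll take enlarged crops and the range heights.

```bash
python3 - <<'E'
from h import *
im=cv2.imread('pics/top0.png')
def cr(x0,y0,w,h,s): return cv2.resize(im[y0:y0+h,x0:x0+w],None,fx=s,fy=s,interpolation=cv2.INTER_CUBIC)
a=cr(205,95,110,85,5)       # drawer 550x425
cv2.imwrite('pics/c1.png',a)
b=cr(325,140,80,80,5); d=cr(140,145,80,80,5) 
cv2.imwrite('pics/c2.png',np.hstack([b,d]))
c=load('top0'); P=cloud(c)
for n,u,v in [('sh1',250,249),('gold2',452,383),('pen',552,328),('clip',547,244),('eras',612,258),('match',185,278),('pencil',248,330),('memo',365,225),('split',405,235),('splitb',405,190),('penb',447,215),('unit',395,160),('env',222,250)]:
    u,v=u*.64,v*.64; p=atr(c,u,v); print(n,np.round(p,1), np.round(np.percentile(P[int(v)-4:int(v)+5,int(u)-4:int(u)+5,2],[5,95]),1))
E
```

```text
sh1 [564.7 289.8  17.8] [-2.3 29.1]
gold2 [ 2.977e+02 -1.037e+02  1.000e-01] [-4.3  7. ]
pen [ 403.9 -300.6    9.4] [-6.2 17.8]
clip [ 568.6 -292.6   12.4] [-3.2 17.7]
eras [ 539.9 -421.    14.2] [-6.1 16. ]
match [509.3 420.5  15.9] [ 8.6 18.7]
pencil [405.5 297.8   2.9] [-5.7  8. ]
memo [608.4  63.3  22.9] [17.1 26.6]
split [589.  -14.3  11.6] [ 5.7 18. ]
splitb [677.7 -15.3  11. ] [ 7.  19.8]
penb [627.5 -97.   11.3] [ 8.5 17.3]
unit [727.1   3.4  65.9] [62.1 71.7]
env [565.  350.7  -3.3] [-6.5  2.9]
```

View pics/c1.png

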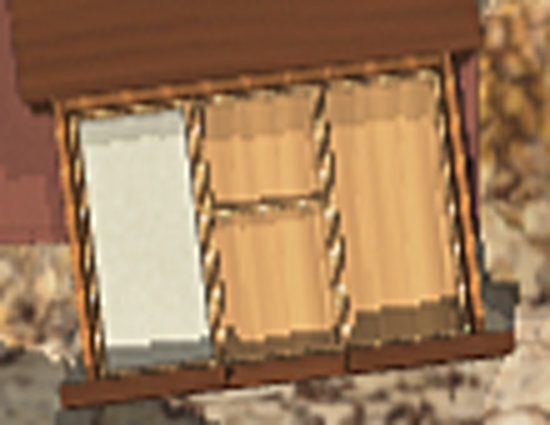

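View pics/c2.png

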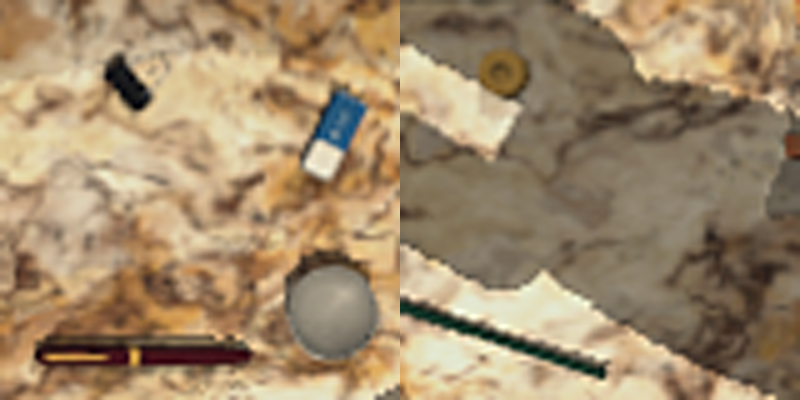

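Crops: memo bin slips at left (145,235), split bin in the middle with its cross wall at (265,205), pen bin at right (400,190), front edge from (62,405) to (512,350). In the second crop, the clip is at (127,82), the eraser at (332,135), the pen runs from (38,353) to (252,353), and the sharpener (round, with a hole) is at (503,73), next to the envelope. Range gives it about 25 mm of height; the gold disc at (452,383) is flat, so it's a decoy.

```bash
cat >> h.py <<'E'
def go(x=None,y=None,z=None,yaw=None):
    """remaining turn about tool z, then shift in tool axes (25 mm units) after that turn. yaw = world angle of tool y (mod pi)"""
    s=read_state(); T=R(s['eef_rot']); p=s['ee_pos']; t=np.array([p[i] if q is None else q for i,q in enumerate((x,y,z))])
    yn=np.arctan2(T[1,1],T[0,1]); turn=0
    if yaw is not None: turn=-((yaw-yn+np.pi/2)%np.pi-np.pi/2)
    T2=T@R([0,0,turn]); print('p',np.round(p,1),'tool y yaw %.3f j6 %.2f tilt %s'%(yn,s['joints'][5],np.round(T[:2,2],3)),'turn %.3f'%turn,'shift',np.round(T2.T@(t-p)/25,2))
def proj(c,p):
    K=np.array([[c['fx'],0,c['cx']],[0,c['fy'],c['cy']],[0,0,1]])
    return cv2.projectPoints(np.array([p],float),np.array(c['rvec'],float).ravel(),np.array(c['tvec'],float).ravel(),K,np.array([c['k1'],0,0,0.]))[0][0,0]
E
python3 - <<'E'
from h import *
c=load('top0'); w=load('wrist0')
A=lambda x,y:(205+x/5,95+y/5); B=lambda x,y:(325+x/5,140+y/5); D=lambda x,y:(140+x/5-80,145+y/5)
def pr(n,q,z): p=atz(c,*q,z); print(n,np.round(p,1)); return p
pr('sharp',D(503,73),25)
a=pr('penL',B(38,353),14);b=pr('penR',B(252,353),14); print(np.linalg.norm(a-b))
a=pr('er1',B(347,92),12);b=pr('er2',B(320,178),12); print(np.linalg.norm(a-b),(a+b)/2)
pr('clip',B(127,82),15)
a=pr('frL',A(62,405),43);b=pr('frR',A(512,352),43);print(np.linalg.norm(a-b),(a+b)/2,np.arctan2(*(a-b)[:2]))
for n,q in [('memo',(145,235)),('split',(265,225)),('penb',(398,200))]: pr(n,A(*q),20)
s=read_state();print(proj(w,s['ee_pos']),proj(w,[259,540,0]))
for n in [(-74+565,35+290)]: pass
T=R(s['eef_rot']);print('cam in tool',T.T@(-R(w['rvec']).T@np.ravel(w['tvec'])-s['ee_pos']),'optaxis in tool',T.T@R(w['rvec'])[2])
go(565,290,150)
E
```

```text
sharp [563.5 286.5  25. ]
penL [ 402.8 -236.1   14. ]
penR [ 401.  -368.1   14. ]
131.9353701947174
er1 [ 560.6 -430.6   12. ]
er2 [ 507.8 -412.6   12. ]
55.793689103775684 [ 534.23377692 -421.58164194   12.        ]
clip [ 567.7 -293.1   15. ]
frL [511.  111.7  43. ]
frR [ 539.9 -157.7   43. ]
271.02323464305937 [525.40936601 -23.00449388  43.        ] -0.10680951555622008
memo [614.8  62.2  20. ]
split [620.1 -10.9  20. ]
penb [634.5 -92.1  20. ]
[259.11226507 248.68469223] [258.20183521 162.36275494]
cam in tool [  81.63319219   -0.64306537 -141.85721231] optaxis in tool [-3.18074156e-01  5.68031093e-04  9.48065667e-01]
p [259.6 540.5 230.5] tool y yaw 1.123 j6 -0.09 tilt [-0.001 -0.001] turn 0.000 shift [-15.35  -3.74   3.22]
```

```bash
python3 -m creep '{"rotation":[[0,0,0],[0,0,0],[0,0,0],[0,0,0],[0,0,0]],"xyz":[[-1,-0.25,0.2],[-1,-0.25,0.2],[-1,-0.25,0.2],[-1,-0.25,0.2],[-1,-0.25,0.2]],"hand":[1,1,1,1,1]}'
python3 -m creep '{"rotation":[[0,0,0],[0,0,0],[0,0,0],[0,0,0],[0,0,0]],"xyz":[[-1,-0.25,0.2],[-1,-0.25,0.2],[-1,-0.25,0.2],[-1,-0.25,0.2],[-1,-0.25,0.2]],"hand":[1,1,1,1,1]}'
python3 -m creep '{"rotation":[[0,0,0],[0,0,0],[0,0,0],[0,0,0],[0,0,0]],"xyz":[[-1,-0.25,0.2],[-1,-0.25,0.2],[-1,-0.25,0.2],[-1,-0.25,0.2],[-1,-0.25,0.2]],"hand":[1,1,1,1,1]}'
python3 -m creep '{"rotation":[[0,0,0],[0,0,0]],"xyz":[[-0.3,0,0.2],[0,0,0]],"hand":[1,1]}'
python3 - <<'E'
from h import *
c=shot('wrist','w1'); P=cloud(c); go(564,287,150)
print(proj(c,[564,287,25]),proj(c,[564,287,0]))
m=(P[...,2]>19)&(P[...,2]<32)&(np.hypot(P[...,0]-564,P[...,1]-287)<30)
q=P[m]; print(len(q),q.mean(0),q.min(0),q.max(0),np.median(q[:,2])); v,u=np.nonzero(m); print(u.min(),u.max(),v.min(),v.max())
E
```

```text
clock: 0.78
ee_pos: [359.4, 457.8, 205.7]
eef_rot: [-0.697, -3.063, 0.001]
wrist_force: [0.6, 0.6, -0.6]
finger_gap: 85.6
finger_force: 0.0
clock: 1.4
ee_pos: [458.5, 375.5, 180.7]
eef_rot: [-0.697, -3.063, 0.001]
wrist_force: [-0.4, -1.0, -0.3]
finger_gap: 85.2
finger_force: 0.0
clock: 2.02
ee_pos: [557.7, 293.2, 155.7]
eef_rot: [-0.697, -3.063, 0.001]
wrist_force: [-0.2, 0.4, 0.1]
finger_gap: 85.5
finger_force: 0.0
clock: 2.28
ee_pos: [563.7, 290.5, 150.4]
eef_rot: [-0.698, -3.062, 0.001]
wrist_force: [-1.1, 0.4, 0.5]
finger_gap: 85.8
finger_force: 0.0
p [563.5 291.  150.9] tool y yaw 1.123 j6 -0.73 tilt [-0.001 -0.   ] turn 0.000 shift [-0.09 -0.14  0.03]
[255.57021822 186.9023165 ] [255.77441276 180.0859453 ]
578 [563.1607311  292.14851822  23.95278795] [549.31741425 277.75005784  19.01448281] [578.52595576 306.24049381  26.94117573] 24.1618916920479
246 274 170 197
```

View pics/w1.png

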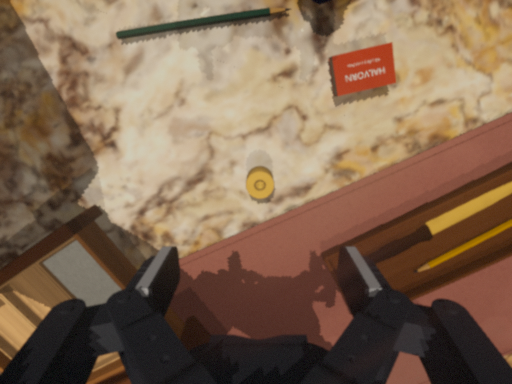

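The wrist picture shows the sharpener's top centre at pixel (260,183). That is (564,291.5) with its top at 24 mm, directly under the TCP. The "envelope" was only a light patch. I'll descend and grip.

```bash
python3 -m creep '{"rotation":[[0,0,0],[0,0,0],[0,0,0],[0,0,0],[0,0,0]],"xyz":[[0,0,1],[0,0,1],[0,0,1],[0,0,1],[0,0,1]],"hand":[1,1,1,1,1]}' 40
python3 -m creep '{"rotation":[[0,0,0],[0,0,0],[0,0,0],[0,0,0],[0,0,0]],"xyz":[[0,0,0.75],[0,0,0],[0,0,0],[0,0,0],[0,0,0]],"hand":[1,0.5,0.1,0,0]}'
python3 -m creep '{"rotation":[[0,0,0],[0,0,0],[0,0,0]],"xyz":[[0,0,0],[0,0,0],[0,0,0]],"hand":[0,0,0]}'
python3 -m creep '{"rotation":[[0,0,0],[0,0,0],[0,0,0],[0,0,0],[0,0,0]],"xyz":[[0,0,-1],[0,0,-1],[0,0,-1],[0,0,-1],[0,0,-1]],"hand":[0,0,0,0,0]}'
python3 - <<'E'
from h import *
go(666,-8,130,0.107+1.5708); go(666,-8,130,0.107)
E
```

```text
clock: 2.95
ee_pos: [563.4, 291.9, 26.0]
eef_rot: [0.696, 3.063, 0.001]
wrist_force: [-0.3, -0.1, 0.5]
finger_gap: 85.2
finger_force: 0.0
clock: 3.58
ee_pos: [565.1, 291.3, 9.3]
eef_rot: [0.697, 3.061, 0.003]
wrist_force: [-1.0, 0.5, 6.1]
finger_gap: 28.0
finger_force: 39.4
clock: 3.95
ee_pos: [565.2, 291.3, 9.3]
eef_rot: [0.697, 3.061, 0.003]
wrist_force: [-0.9, -0.1, 5.9]
finger_gap: 27.5
finger_force: 39.5
clock: 4.58
ee_pos: [563.9, 290.6, 133.5]
eef_rot: [0.698, 3.063, 0.0]
wrist_force: [0.2, 0.1, -1.0]
finger_gap: 27.5
finger_force: 39.5
p [563.9 290.6 133.5] tool y yaw 1.123 j6 -0.73 tilt [0. 0.] turn -0.555 shift [ -2.79 -12.31   0.14]
p [563.9 290.6 133.5] tool y yaw 1.123 j6 -0.73 tilt [0. 0.] turn 1.016 shift [-12.31   2.79   0.14]
```

```bash
python3 -m creep '{"rotation":[[0,0,-0.18],[0,0,-0.18],[0,0,-0.18],[0,0,-0.015],[0,0,0]],"xyz":[[0,0,-0.5],[0,0,-0.5],[0,0,-0.5],[0,0,0],[0,0,0]],"hand":[0,0,0,0,0]}'
python3 -m creep '{"rotation":[[0,0,0],[0,0,0],[0,0,0],[0,0,0],[0,0,0]],"xyz":[[0,-1,0],[-0.3,-1,0],[-0.3,-1,0],[-0.3,-1,0],[-0.3,-1,0]],"hand":[0,0,0,0,0]}'
python3 -m creep '{"rotation":[[0,0,0],[0,0,0],[0,0,0],[0,0,0],[0,0,0]],"xyz":[[0,-1,0],[-0.1,-1,0],[-0.1,-1,0],[-0.1,-1,0],[-0.1,-1,0]],"hand":[0,0,0,0,0]}'
python3 -m creep '{"rotation":[[0,0,0],[0,0,0],[0,0,0]],"xyz":[[0,-1,0],[0,-1,0],[0,0,0]],"hand":[0,0,0]}'
python3 - <<'E'
from h import *
c=shot('wrist','w2'); go(666,-8,40,0.107+1.5708)
cv2.imwrite('pics/w2b.png',cv2.resize(cv2.imread('pics/w2.png'),(800,600),interpolation=cv2.INTER_CUBIC))
E
```

```text
clock: 5.2
ee_pos: [563.7, 290.6, 169.5]
eef_rot: [0.163, -3.137, 0.0]
wrist_force: [-0.2, 0.4, -0.4]
finger_gap: 27.4
finger_force: 39.5
clock: 5.82
ee_pos: [606.9, 168.7, 168.9]
eef_rot: [0.163, -3.136, 0.0]
wrist_force: [0.4, 0.5, -0.3]
finger_gap: 27.2
finger_force: 39.5
clock: 6.45
ee_pos: [630.0, 45.6, 168.9]
eef_rot: [0.163, -3.136, -0.0]
wrist_force: [-0.4, -0.3, -0.1]
finger_gap: 27.2
finger_force: 39.5
clock: 6.82
ee_pos: [635.4, -5.0, 169.0]
eef_rot: [0.16, -3.136, 0.0]
wrist_force: [-0.5, -0.6, -1.1]
finger_gap: 27.1
finger_force: 39.5
p [635.4  -3.8 169.1] tool y yaw 1.674 j6 -1.76 tilt [-0.001  0.   ] turn -0.004 shift [-1.21 -0.3   5.16]
```

View pics/w2b.png

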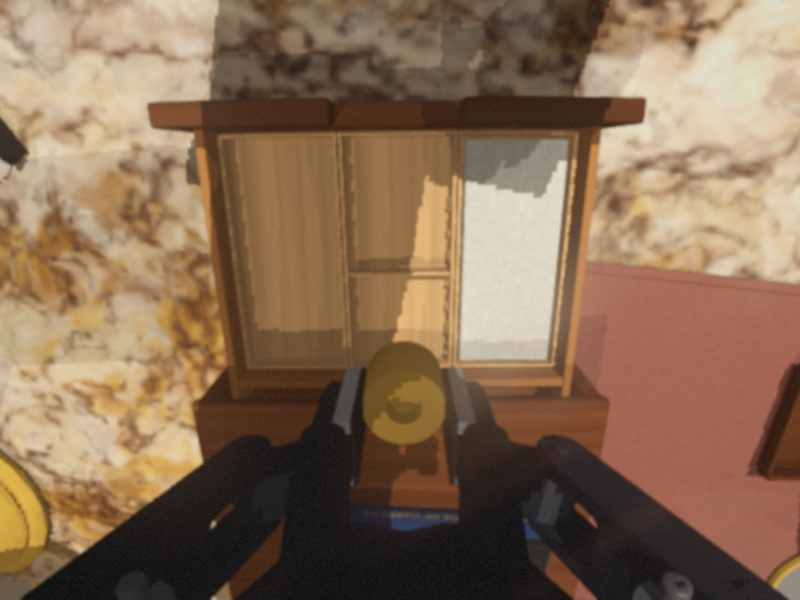

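Wrist view (800x600): bin row corners at (219,135), (578,133), (552,364) and (247,370), with the cross wall along (348,272) to (450,271). The slips span (465,137) to (553,360) and the front panel's edge runs (150,103) to (645,98).

```bash
python3 - <<'E'
from h import *
c=load('w2'); P=cloud(c); f=lambda u,v,z:atz(c,u*.64,v*.64,z)
q=[f(*a,26) for a in [(219,135),(578,133),(552,364),(247,370)]]
for a in q: print(np.round(a,1))
for i in range(4): print(np.linalg.norm(q[i]-q[i-1]).round(1))
print('mid',np.mean(q,0)); d=q[1]-q[0]; e=q[3]-q[0]; g=q[2]-q[1]; print('yaw',np.arctan2(-d[0],d[1]),np.arctan2(e[1],e[0]),np.arctan2(g[1],g[0]))
print('cross',f(348,272,26),f(450,271,26)); print('dividers',f(342,134,26),f(458,133,26))
print('front',f(150,103,43),f(645,98,43))
for n,a in [('memo',(510,260)),('penb',(290,260)),('split',(400,200))]:
    u,v=int(a[0]*.64),int(a[1]*.64); print(n,P[v-8:v+9,u-8:u+9].reshape(-1,3).mean(0).round(1))
# slips height by two views: memo corners in top vs wrist
t=load('top0'); A=lambda x,y:(205+x/5,95+y/5)
for qa,qt in [((553,360),(80,122)),((465,360),(185,110)),((568,138),(103,362)),]:
    o1,d1=ray(c,qa[0]*.64,qa[1]*.64); o2,d2=ray(t,*A(*qt)); s=np.linalg.lstsq(np.c_[d1,-d2],o2-o1,rcond=None)[0]; print('tri',(o1+s[0]*d1).round(1),(o2+s[1]*d2).round(1))
print('held sharpener px->', proj(c,[635.4,-4.4,160]))
E
```

```text
[ 552.5 -128.9   26. ]
[528.7  92.3  26. ]
[686.  108.9  26. ]
[ 713.7 -112.7   26. ]
161.9
222.5
158.2
223.3
mid [620.22378842 -10.09911883  26.        ]
yaw 0.10727481258064765 0.09982585424236402 0.10470463000188372
cross [632.10942889 -43.34965863  26.        ] [624.39243962  25.10318589  26.        ]
dividers [544.84543967 -52.6988282   26.        ] [536.98569976  18.27711211  26.        ]
front [ 538.45381907 -162.10213539   43.        ] [506.85172129 120.79029246  43.        ]
memo [612.9  64.4  23.3]
penb [630.7 -86.4  13.3]
split [582.3 -13.1  13.3]
tri [677.3 103.7  38. ] [681.8 100.   38.5]
tri [685.1  43.2  34.4] [688.8  36.7  34.8]
tri [532.5  85.8  28.7] [537.2  87.8  29. ]
held sharpener px-> [259.93432609 241.55168864]
```

```bash
python3 -m creep '{"rotation":[[0,0,0],[0,0,0],[0,0,0],[0,0,0],[0,0,0]],"xyz":[[-0.6,-0.18,0],[-0.57,0,0],[0,0,1],[0,0,1],[0,0,1]],"hand":[0,0,0,0,0]}'
python3 -m creep '{"rotation":[[0,0,0],[0,0,0],[0,0,0],[0,0,0]],"xyz":[[0,0,1],[0,0,0.5],[0,0,0],[0,0,0]],"hand":[0,0,0,0]}'
python3 - <<'E'
from h import *
go(664.8,-5.8,23.5,0.105+1.5708)
E
```

```text
clock: 7.5
ee_pos: [665.0, -3.2, 93.7]
eef_rot: [0.167, -3.136, -0.001]
wrist_force: [0.6, -0.2, -1.3]
finger_gap: 27.2
finger_force: 39.5
clock: 8.0
ee_pos: [666.2, -4.4, 58.9]
eef_rot: [-0.168, 3.135, -0.0]
wrist_force: [-0.4, 0.3, -0.5]
finger_gap: 27.4
finger_force: 39.5
p [666.2  -4.4  58.9] tool y yaw 1.678 j6 -1.76 tilt [ 0.002 -0.   ] turn 0.002 shift [ 0.06 -0.05  1.41]
```

```bash
python3 -m creep '{"rotation":[[0,0,0],[0,0,0],[0,0,0],[0,0,0],[0,0,0]],"xyz":[[0.05,-0.05,0.5],[0,0,0.5],[0,0,0.2],[0,0,0.18],[0,0,0]],"hand":[0,0,0,0,0]}'
python3 -m creep '{"rotation":[[0,0,0],[0,0,0],[0,0,0],[0,0,0],[0,0,0]],"xyz":[[0,0,0],[0,0,0],[0,0,0],[0,0,0],[0,0,0]],"hand":[0.37,0.42,0.42,0.42,0.42]}'
python3 -m creep '{"rotation":[[0,0,0],[0,0,0],[0,0,0],[0,0,0],[0,0,0]],"xyz":[[0,0,-0.3],[0,0,-1],[0,0,-1],[0,0,-1],[0,0,-1]],"hand":[0.42,0.42,0.42,0.42,0.42]}'
python3 -m creep '{"rotation":[[0,0,0],[0,0,0],[0,0,0]],"xyz":[[0.5,0,-0.5],[0.5,0,-0.5],[0,0,0]],"hand":[0.42,0.42,0.42]}'
python3 - <<'E'
from h import *
c=shot('wrist','w3'); P=cloud(c); m=(P[...,2]>30)&(P[...,2]<45)&(np.hypot(P[...,0]-665,P[...,1]+6)<25)
q=P[m]; print(len(q),q.mean(0),q.min(0),q.max(0),proj(c,[665,-6,38]))
go(568,-293,150)
E
```

```text
clock: 8.62
ee_pos: [664.4, -6.0, 23.0]
eef_rot: [-0.168, 3.137, -0.0]
wrist_force: [0.2, -0.3, -0.2]
finger_gap: 27.5
finger_force: 39.5
clock: 9.25
ee_pos: [664.3, -6.0, 23.1]
eef_rot: [-0.168, 3.137, -0.0]
wrist_force: [-0.0, -0.6, 0.4]
finger_gap: 36.1
finger_force: 0.0
clock: 9.88
ee_pos: [664.4, -6.0, 132.1]
eef_rot: [-0.168, 3.136, -0.0]
wrist_force: [-0.3, 0.2, -0.5]
finger_gap: 35.7
finger_force: 0.0
clock: 10.25
ee_pos: [640.1, -8.8, 157.6]
eef_rot: [-0.168, 3.134, -0.001]
wrist_force: [0.5, -0.4, 0.2]
finger_gap: 35.9
finger_force: 0.0
625 [661.71875358  -6.52231192  36.33803627] [648.00365173 -20.59203417  30.07775684] [676.78089422   7.62889556  39.55369165] [258.74734435 210.31297035]
p [640.   -8.7 156.6] tool y yaw 1.678 j6 -1.77 tilt [ 0.002 -0.   ] turn 0.000 shift [  4.08 -11.     0.26]
```

View pics/w3.png

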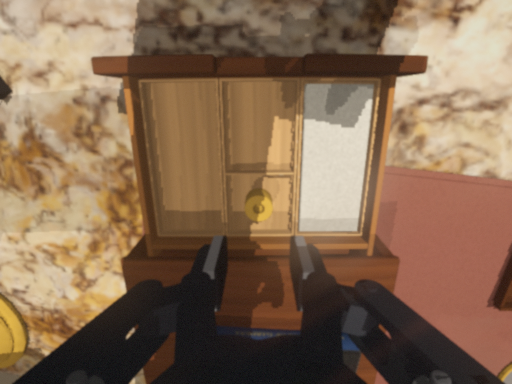

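The sharpener stands in the short compartment at (258,207). Next is the clip.

```bash
python3 -m creep '{"rotation":[[0,0,0],[0,0,0],[0,0,0],[0,0,0],[0,0,0]],"xyz":[[0.4,-1,0],[0.4,-1,0],[0.4,-1,0],[0.4,-1,0],[0.4,-1,0]],"hand":[1,1,1,1,1]}'
python3 -m creep '{"rotation":[[0,0,0],[0,0,0],[0,0,0],[0,0,0],[0,0,0]],"xyz":[[0.4,-1,0],[0.4,-1,0],[0.4,-1,0],[0.4,-1,0],[0.4,-1,0]],"hand":[1,1,1,1,1]}'
python3 -m creep '{"rotation":[[0,0,0],[0,0,0]],"xyz":[[0,-1,0],[0,0,0]],"hand":[1,1]}'
python3 - <<'E'
from h import *
c=shot('wrist','w4'); P=cloud(c); go(568,-293,150)
im=cv2.imread('pics/w4.png'); print(proj(c,[568,-293,10]),proj(c,[534,-421,10]))
u,v=[int(x) for x in proj(c,[568,-293,10])]
a=cv2.resize(im[v-40:v+40,u-50:u+50],(500,400),interpolation=cv2.INTER_CUBIC); print('crop origin',u-50,v-40)
b=cv2.resize(im,(300,225)); b=np.vstack([b,np.zeros((175,300,3),np.uint8)]); cv2.imwrite('pics/w4c.png',np.hstack([a,b]))
E
```

```text
clock: 10.92
ee_pos: [602.9, -139.0, 154.7]
eef_rot: [0.168, -3.136, -0.001]
wrist_force: [0.7, 0.1, 0.4]
finger_gap: 85.8
finger_force: 0.0
clock: 11.55
ee_pos: [566.5, -268.7, 154.6]
eef_rot: [0.168, -3.136, -0.001]
wrist_force: [0.2, 0.0, -0.4]
finger_gap: 84.9
finger_force: 0.0
clock: 11.8
ee_pos: [569.2, -294.4, 154.7]
eef_rot: [0.165, -3.137, -0.0]
wrist_force: [-0.0, 0.1, 0.3]
finger_gap: 85.1
finger_force: 0.0
p [ 569.3 -293.1  154.6] tool y yaw 1.677 j6 -2.23 tilt [-0.001  0.001] turn 0.000 shift [0.05 0.01 0.18]
[259.84611096 179.13108325] [139.05587924 134.8008703 ]
crop origin 209 139
```

View pics/w4c.png

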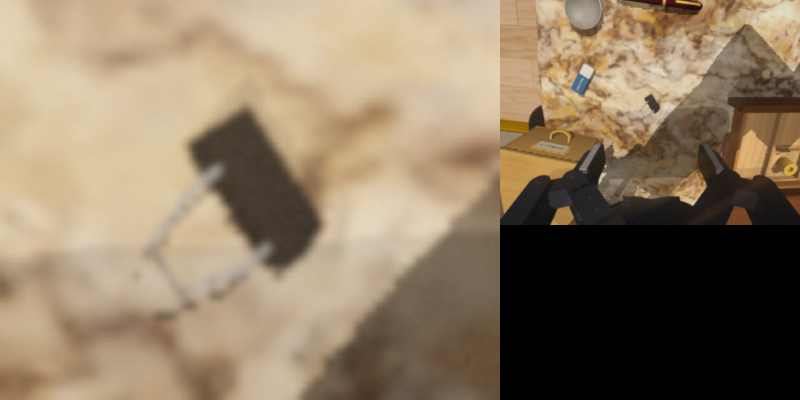

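The clip body's corners in the crop are (190,148), (248,107), (322,222) and (280,275), with its handle leaning to the lower left. In the small overview the eraser is at about (583,80) and the pen is at the top.

```bash
python3 - <<'E'
from h import *
c=load('w4'); f=lambda x,y,z:atz(c,209+x/5,139+y/5,z)
P=cloud(c)
k=[f(*a,8) for a in [(190,148),(248,107),(322,222),(280,275)]]
for a in k: print(a.round(1))
e1=(k[0]+k[1])/2;e2=(k[2]+k[3])/2; ctr=(e1+e2)/2; L=e2-e1; yaw=np.arctan2(L[1],L[0]); print('len',np.linalg.norm(L),np.linalg.norm(k[0]-k[1]),np.linalg.norm(k[3]-k[2]),ctr,yaw)
h=f(165,280,27); print('handle',h)
pi=(c['pixels'].sum(2)<150); m=pi[164-5:196,246:276]; 
q=P[159:196,246:276][m]; print(len(q),q.mean(0),np.percentile(q,[5,95],axis=0).round(1))
go(ctr[0],ctr[1],12,yaw)
E
```

```text
[ 558.4 -307.7    8. ]
[ 548.4 -296.4    8. ]
[ 571.8 -277.9    8. ]
[ 584.8 -285.5    8. ]
len 32.15887866912022 15.160242348165731 15.065081960329698 [ 565.83461389 -291.87904962    8.        ] 0.6869814222239606
handle [ 581.91648414 -309.98278155   27.        ]<stdin>:9: RuntimeWarning: Mean of empty slice.
  ret = um.true_divide(
Traceback (most recent call last):
IndexError: index -1 is out of bounds for axis 0 with size 0
```

```bash
python3 -m creep '{"rotation":[[0,0,0.18],[0,0,0.18],[0,0,0.18],[0,0,0.18],[0,0,0.18]],"xyz":[[0,0,0.6],[0,0,0.6],[0,0,0.6],[0,0,0.6],[0,0,0.6]],"hand":[0.7,0.7,0.7,0.7,0.7]}'
python3 -m creep '{"rotation":[[0,0,0.09],[0,0,0]],"xyz":[[0,0,0],[0,0,0]],"hand":[0.7,0.7]}'
python3 - <<'E'
from h import *
go(565.8,-291.9,11.5,.687)
E
```

```text
clock: 12.48
ee_pos: [569.6, -291.4, 79.6]
eef_rot: [-1.22, -2.894, -0.001]
wrist_force: [-0.1, -0.8, -0.6]
finger_gap: 59.6
finger_force: 0.0
clock: 12.72
ee_pos: [569.5, -291.6, 80.0]
eef_rot: [-1.339, -2.841, -0.001]
wrist_force: [0.1, 0.1, 0.7]
finger_gap: 59.6
finger_force: 0.0
p [ 569.5 -291.6   80. ] tool y yaw 0.690 j6 -1.24 tilt [-0.001  0.001] turn 0.003 shift [ 0.08 -0.12  2.74]
```

```bash
python3 -m creep '{"rotation":[[0,0,0],[0,0,0],[0,0,0],[0,0,0],[0,0,0]],"xyz":[[0.08,-0.12,0.7],[0,0,0.7],[0,0,0.7],[0,0,0.64],[0,0,0]],"hand":[0.7,0.7,0.7,0.7,0.5]}' 25
python3 -m creep '{"rotation":[[0,0,0],[0,0,0],[0,0,0],[0,0,0],[0,0,0]],"xyz":[[0,0,0],[0,0,0],[0,0,0],[0,0,0],[0,0,0]],"hand":[0.35,0.2,0.1,0,0]}'
python3 -m creep '{"rotation":[[0,0,0],[0,0,0],[0,0,0],[0,0,0],[0,0,0]],"xyz":[[0,0,-0.4],[0,0,-0.8],[0,0,-1],[0,0,-1],[0,0,-1]],"hand":[0,0,0,0,0]}'
python3 - <<'E'
from h import *
go(613,65,160,0.687);go(613,65,160,0.105+1.571)
E
```

```text
clock: 13.35
ee_pos: [564.3, -292.2, 9.5]
eef_rot: [-1.34, -2.837, -0.001]
wrist_force: [0.1, -0.4, -0.3]
finger_gap: 43.2
finger_force: 0.0
clock: 13.98
ee_pos: [565.9, -293.2, 12.2]
eef_rot: [1.342, 2.84, -0.0]
wrist_force: [0.1, 0.4, -0.1]
finger_gap: 28.9
finger_force: 24.7
clock: 14.6
ee_pos: [566.4, -293.5, 120.0]
eef_rot: [1.341, 2.839, -0.0]
wrist_force: [-0.5, 0.7, -0.4]
finger_gap: 29.2
finger_force: 24.7
p [ 566.4 -293.5  120. ] tool y yaw 0.688 j6 -1.25 tilt [ 0.002 -0.001] turn 0.001 shift [ 9.9  10.54 -1.61]
p [ 566.4 -293.5  120. ] tool y yaw 0.688 j6 -1.25 tilt [ 0.002 -0.001] turn -0.988 shift [-3.36 14.06 -1.61]
```

```bash
python3 -m creep '{"rotation":[[0,0,0.18],[0,0,0.18],[0,0,0.18],[0,0,0.043],[0,0,0]],"xyz":[[0,0,-0.2],[0,0,-0.2],[0,0,-0.2],[0,0,-0.2],[0,0,0]],"hand":[0,0,0,0,0]}'
python3 - <<'E'
from h import *
go(612,69,140,0.105)
E
```

```text
clock: 15.22
ee_pos: [566.7, -293.7, 139.4]
eef_rot: [2.099, 2.333, 0.001]
wrist_force: [0.7, -0.9, -0.1]
finger_gap: 29.0
finger_force: 24.7
p [ 566.7 -293.7  139.4] tool y yaw 0.105 j6 -0.66 tilt [ 0.003 -0.002] turn 0.000 shift [14.24  3.32 -0.04]
```

```bash
python3 -m creep '{"rotation":[[0,0,0],[0,0,0],[0,0,0],[0,0,0],[0,0,0]],"xyz":[[0.5,0.3,0],[1,0.3,0],[1,0.3,0],[1,0.3,0],[1,0.3,0]],"hand":[0,0,0,0,0]}'
python3 -m creep '{"rotation":[[0,0,0],[0,0,0],[0,0,0],[0,0,0],[0,0,0]],"xyz":[[1,0.3,0],[1,0.3,0],[1,0.3,0],[1,0.3,0],[1,0.3,0]],"hand":[0,0,0,0,0]}'
python3 -m creep '{"rotation":[[0,0,0],[0,0,0],[0,0,0],[0,0,0],[0,0,0]],"xyz":[[1,0.3,0],[1,0,0],[1,0,0],[1,0,0],[0.7,0,0]],"hand":[0,0,0,0,0]}'
python3 -m creep '{"rotation":[[0,0,0],[0,0,0],[0,0,0]],"xyz":[[0,0,0.7],[0,0,0.7],[0,0,0]],"hand":[0,0,0]}'
python3 - <<'E'
from h import *
go(612,69,37,0.105)
E
```

```text
clock: 15.85
ee_pos: [591.6, -175.4, 137.0]
eef_rot: [-2.1, -2.336, -0.0]
wrist_force: [0.1, -0.0, 0.0]
finger_gap: 29.1
finger_force: 24.7
clock: 16.48
ee_pos: [615.5, -47.2, 137.0]
eef_rot: [-2.1, -2.336, -0.0]
wrist_force: [0.1, 0.6, -0.1]
finger_gap: 29.0
finger_force: 24.7
clock: 17.1
ee_pos: [610.3, 70.5, 137.0]
eef_rot: [-2.099, -2.337, 0.0]
wrist_force: [0.1, -0.1, 0.5]
finger_gap: 28.9
finger_force: 24.7
clock: 17.48
ee_pos: [608.5, 67.6, 98.5]
eef_rot: [-2.1, -2.331, 0.006]
wrist_force: [0.3, -1.0, 0.7]
finger_gap: 28.5
finger_force: 24.7
p [608.5  67.6  98.5] tool y yaw 0.104 j6 -0.08 tilt [-0.005 -0.   ] turn -0.001 shift [0.04 0.16 2.46]
```

```bash
python3 -m creep '{"rotation":[[0,0,0],[0,0,0],[0,0,0],[0,0,0],[0,0,0]],"xyz":[[0,0.15,0.8],[0,0,0.8],[0,0,0.5],[0,0,0.2],[0,0,0]],"hand":[0,0,0,0,0]}'
python3 -m creep '{"rotation":[[0,0,0],[0,0,0],[0,0,0],[0,0,0]],"xyz":[[0,0,0.05],[0,0,0.05],[0,0,0],[0,0,0]],"hand":[0,0,0,0]}'
python3 - <<'E'
from h import *
go(612,69,36,0.105)
E
```

```text
clock: 18.1
ee_pos: [614.3, 69.0, 44.2]
eef_rot: [-2.102, -2.335, 0.001]
wrist_force: [-0.5, -0.7, -0.1]
finger_gap: 28.5
finger_force: 24.7
clock: 18.6
ee_pos: [614.6, 68.9, 42.2]
eef_rot: [2.102, 2.335, 0.0]
wrist_force: [0.2, -0.2, 0.2]
finger_gap: 28.9
finger_force: 24.7
p [614.6  68.9  42.2] tool y yaw 0.105 j6 -0.08 tilt [ 0. -0.] turn 0.000 shift [ 0.01 -0.1   0.25]
```

```bash
python3 -m creep '{"rotation":[[0,0,0],[0,0,0],[0,0,0],[0,0,0],[0,0,0]],"xyz":[[0,0,0.08],[0,0,0.06],[0,0,0.06],[0,0,0],[0,0,0]],"hand":[0,0,0,0,0]}'
python3 -m creep '{"rotation":[[0,0,0],[0,0,0],[0,0,0]],"xyz":[[0,0,0.03],[0,0,0.03],[0,0,0]],"hand":[0,0,0]}'

```

```text
clock: 19.23
ee_pos: [614.4, 68.9, 37.1]
eef_rot: [2.102, 2.335, -0.0]
wrist_force: [-0.0, -0.1, -0.4]
finger_gap: 29.0
finger_force: 24.7
clock: 19.6
ee_pos: [614.3, 69.0, 35.4]
eef_rot: [-2.102, -2.335, 0.0]
wrist_force: [-0.6, 0.4, 0.1]
finger_gap: 29.0
finger_force: 24.7
```

```bash
python3 -m creep '{"rotation":[[0,0,0],[0,0,0],[0,0,0],[0,0,0]],"xyz":[[0,0,0.04],[0,0,0],[0,0,0.02],[0,0,0]],"hand":[0,0,0,0]}'
python3 -m creep '{"rotation":[[0,0,0],[0,0,0],[0,0,0],[0,0,0],[0,0,0]],"xyz":[[0,0,0],[0,0,0],[0,0,0],[0,0,0],[0,0,0]],"hand":[0.4,0.45,0.5,0.55,0.55]}'
python3 -m creep '{"rotation":[[0,0,0],[0,0,0],[0,0,0],[0,0,0],[0,0,0]],"xyz":[[0,0,-0.3],[0,0,-1],[0,0,-1],[0,0,-1],[0,0,-1]],"hand":[0.55,0.55,0.55,0.55,0.55]}'
python3 - <<'E'
from h import *
go(534,-421,160); c=shot('wrist','w5'); cv2.imwrite('pics/w5b.png',cv2.imread('pics/w5.png'))
P=cloud(c); q=P[(P[...,2]>25)&(P[...,2]<55)&(np.hypot(P[...,0]-613,P[...,1]-65)<30)]; print(len(q),q.mean(0),np.percentile(q,[3,97],axis=0))
E
```

```text
clock: 20.1
ee_pos: [614.9, 69.0, 34.7]
eef_rot: [2.101, 2.334, 0.001]
wrist_force: [-1.9, -0.1, 4.7]
finger_gap: 28.9
finger_force: 26.1
clock: 20.72
ee_pos: [614.4, 68.9, 34.0]
eef_rot: [-2.102, -2.335, 0.0]
wrist_force: [1.0, 0.5, 0.0]
finger_gap: 47.5
finger_force: 0.0
clock: 21.35
ee_pos: [614.6, 69.0, 143.1]
eef_rot: [2.101, 2.335, 0.001]
wrist_force: [0.1, 0.5, 0.4]
finger_gap: 47.1
finger_force: 0.0
p [614.6  69.  143.1] tool y yaw 0.105 j6 -0.08 tilt [0.001 0.   ] turn 0.000 shift [-19.15  -5.26  -0.68]
621 [615.13501717  68.28527035  34.69850648] [[600.2855293   47.61676074  25.64505659]
 [629.68696183  76.36389595  47.89267973]]
```

View pics/w5b.png

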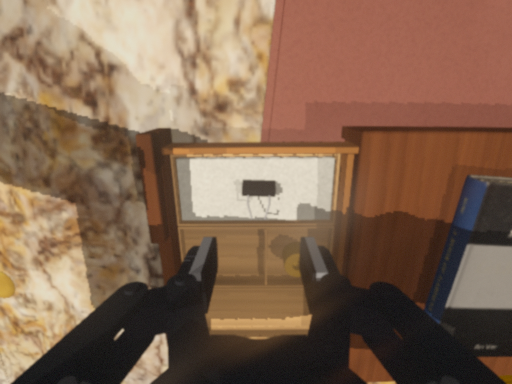

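The clip lies level on the slips at (258,187), touched down with about 5 N. Next is the eraser.

```bash
python3 -m creep '{"rotation":[[0,0,0],[0,0,0],[0,0,0],[0,0,0],[0,0,0]],"xyz":[[-1,-0.2,-0.15],[-1,-0.2,-0.15],[-1,-0.2,-0.15],[-1,-0.2,-0.15],[-1,-0.2,0]],"hand":[0.8,0.8,0.8,0.8,0.8]}'
python3 -m creep '{"rotation":[[0,0,0],[0,0,0],[0,0,0],[0,0,0],[0,0,0]],"xyz":[[-1,-0.3,0],[-1,-0.3,0],[-1,-0.3,0],[-1,-0.3,0],[-1,-0.3,0]],"hand":[0.8,0.8,0.8,0.8,0.8]}'
python3 -m creep '{"rotation":[[0,0,0],[0,0,0],[0,0,0],[0,0,0],[0,0,0]],"xyz":[[-1,-0.3,0],[-1,-0.3,0],[-1,-0.3,0],[-1,-0.3,0],[-1,-0.3,0]],"hand":[0.8,0.8,0.8,0.8,0.8]}'
python3 -m creep '{"rotation":[[0,0,0],[0,0,0],[0,0,0],[0,0,0],[0,0,0]],"xyz":[[-1,-0.3,0],[-1,-0.3,0],[-1,-0.3,0],[-1,0,0],[0,0,0]],"hand":[0.8,0.8,0.8,0.8,0.8]}'
python3 - <<'E'
from h import *
go(534,-421,160,1.24); c=shot('wrist','w6'); P=cloud(c)
m=((P[...,2]>6)&(P[...,2]<17)&(np.hypot(P[...,0]-534,P[...,1]+421)<45)).astype(np.uint8)
m=cv2.morphologyEx(m,cv2.MORPH_OPEN,np.ones((3,3),np.uint8)); q=P[m>0]; print(len(q),np.median(q,0))
r=cv2.minAreaRect(q[:,:2].astype(np.float32)); print(r); b=cv2.boxPoints(r); e=b[1]-b[0] if np.linalg.norm(b[1]-b[0])>np.linalg.norm(b[2]-b[1]) else b[2]-b[1]; print('long yaw',np.arctan2(e[1],e[0]))
u,v=[int(x) for x in proj(c,[534,-421,10])]; print(u,v)
im=cv2.imread('pics/w6.png'); y0=max(v-45,0); print('origin',u-60,y0)
cv2.imwrite('pics/w6c.png',cv2.resize(im[y0:y0+90,u-60:u+60],None,fx=5,fy=5,interpolation=cv2.INTER_CUBIC))
E
```

```text
clock: 22.02
ee_pos: [602.9, -58.9, 157.3]
eef_rot: [2.101, 2.334, 0.001]
wrist_force: [-0.4, 0.0, -0.2]
finger_gap: 68.6
finger_force: 0.0
clock: 22.65
ee_pos: [578.3, -187.1, 156.8]
eef_rot: [2.102, 2.335, 0.0]
wrist_force: [-0.4, -0.2, 0.8]
finger_gap: 68.1
finger_force: 0.0
clock: 23.28
ee_pos: [554.1, -315.3, 156.8]
eef_rot: [2.102, 2.335, 0.0]
wrist_force: [0.3, -0.8, 0.1]
finger_gap: 68.0
finger_force: 0.0
clock: 23.9
ee_pos: [541.8, -418.6, 156.3]
eef_rot: [2.104, 2.333, -0.0]
wrist_force: [0.3, -0.3, 0.2]
finger_gap: 68.2
finger_force: 0.0
p [ 541.8 -418.6  156.3] tool y yaw 0.103 j6 -0.84 tilt [-0. -0.] turn -1.137 shift [ 0.26 -0.19 -0.15]
988 [ 534.74499264 -418.57737426   11.46375285]
((534.920654296875, -419.5601806640625), (22.060924530029297, 53.832828521728516), 62.259735107421875)
long yaw -0.48415908
250 180
origin 190 135
```

View pics/w6c.png

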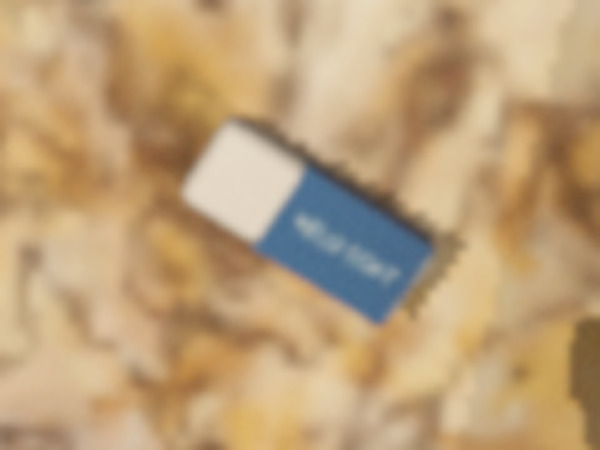

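The eraser runs from (207,158) to (405,282) in the crop. The range fit gives 22 x 54 mm and 11.5 mm high at (535,-419.6), long yaw -0.484, which matches the given sizes.

```bash
python3 -m creep '{"rotation":[[0,0,-0.18],[0,0,-0.18],[0,0,-0.18],[0,0,-0.18],[0,0,-0.18]],"xyz":[[0,0,0.6],[0,0,0.6],[0,0,0.6],[0,0,0.6],[0,0,0.6]],"hand":[0.6,0.6,0.6,0.6,0.6]}' 30
python3 -m creep '{"rotation":[[0,0,-0.084],[0,0,0]],"xyz":[[0,0,0],[0,0,0]],"hand":[0.6,0.6]}'
python3 - <<'E'
from h import *
go(534.9,-419.6,11.5,1.087)
E
```

```text
clock: 24.58
ee_pos: [542.6, -415.3, 81.1]
eef_rot: [-0.866, -3.02, -0.001]
wrist_force: [0.5, 0.0, -0.2]
finger_gap: 51.7
finger_force: 0.0
clock: 24.82
ee_pos: [542.5, -415.4, 81.3]
eef_rot: [-0.749, -3.05, -0.001]
wrist_force: [0.2, -0.1, -0.3]
finger_gap: 51.0
finger_force: 0.0
p [ 542.5 -415.4   81.3] tool y yaw 1.089 j6 -1.82 tilt [-0.     0.001] turn 0.002 shift [ 0.19 -0.29  2.79]
```

```bash
python3 -m creep '{"rotation":[[0,0,0],[0,0,0],[0,0,0],[0,0,0],[0,0,0]],"xyz":[[0.19,-0.29,0.7],[0,0,0.7],[0,0,0.7],[0,0,0.69],[0,0,0]],"hand":[0.6,0.6,0.6,0.6,0.5]}' 30
python3 -m creep '{"rotation":[[0,0,0],[0,0,0],[0,0,0],[0,0,0],[0,0,0]],"xyz":[[0,0,0],[0,0,0],[0,0,0],[0,0,0],[0,0,0]],"hand":[0.3,0.1,0,0,0]}'
python3 -m creep '{"rotation":[[0,0,0],[0,0,0],[0,0,0],[0,0,0],[0,0,0]],"xyz":[[0,0,-0.4],[0,0,-0.8],[0,0,-1],[0,0,-1],[0,0,-1]],"hand":[0,0,0,0,0]}'
python3 -m creep '{"rotation":[[0,0,-0.18],[0,0,-0.18],[0,0,-0.18],[0,0,-0.045],[0,0,0]],"xyz":[[0,0,-0.2],[0,0,-0.2],[0,0,-0.2],[0,0,-0.2],[0,0,0]],"hand":[0,0,0,0,0]}'
python3 - <<'E'
from h import *
go(586,-13,120,1.676)
E
```

```text
clock: 25.45
ee_pos: [533.4, -419.2, 8.9]
eef_rot: [-0.749, -3.047, -0.003]
wrist_force: [-0.2, 0.3, 0.3]
finger_gap: 42.8
finger_force: 0.0
clock: 26.08
ee_pos: [534.9, -420.7, 12.1]
eef_rot: [0.749, 3.05, -0.0]
wrist_force: [0.2, 0.3, 0.8]
finger_gap: 0.2
finger_force: 0.7
clock: 26.7
ee_pos: [535.2, -420.9, 119.7]
eef_rot: [0.749, 3.049, -0.001]
wrist_force: [-0.2, 0.5, 0.6]
finger_gap: -0.1
finger_force: 0.0
clock: 27.32
ee_pos: [535.5, -421.1, 139.2]
eef_rot: [-0.161, 3.135, -0.003]
wrist_force: [-0.5, -0.1, -0.1]
finger_gap: -0.0
finger_force: 0.0
p [ 535.5 -421.1  139.2] tool y yaw 1.674 j6 -2.42 tilt [ 0.002 -0.002] turn -0.002 shift [-3.72 16.02  0.74]
```

The gripper closed at 12 mm and missed, passing over the eraser top: the tips do end at the TCP. I'll look again and go lower.

```bash
python3 -m creep '{"rotation":[[0,0,0.18],[0,0,0.18],[0,0,0.18],[0,0,0.045],[0,0,0]],"xyz":[[0,0,0],[0,0,0],[0,0,0],[0,0,0],[0,0,0]],"hand":[0.6,0.6,0.6,0.6,0.6]}' 30
python3 - <<'E'
from h import *
c=shot('wrist','w7'); P=cloud(c)
m=((P[...,2]>6)&(P[...,2]<17)&(np.hypot(P[...,0]-534,P[...,1]+421)<45)).astype(np.uint8)
m=cv2.morphologyEx(m,cv2.MORPH_OPEN,np.ones((3,3),np.uint8)); q=P[m>0]; print(len(q),np.median(q,0))
r=cv2.minAreaRect(q[:,:2].astype(np.float32)); print(r); b=cv2.boxPoints(r); e=b[1]-b[0] if np.linalg.norm(b[1]-b[0])>np.linalg.norm(b[2]-b[1]) else b[2]-b[1]; y=np.arctan2(e[1],e[0]); print('long yaw',y)
go(*r[0],5,y+np.pi/2)
E
```

```text
clock: 27.95
ee_pos: [534.9, -420.6, 137.4]
eef_rot: [0.75, 3.05, -0.0]
wrist_force: [0.6, 0.5, 0.7]
finger_gap: 51.5
finger_force: 0.0
1097 [ 533.34542368 -418.74410868   11.53713991]
((534.4943237304688, -419.15753173828125), (21.394065856933594, 54.141639709472656), 61.89657974243164)
long yaw -0.49049705
p [ 534.9 -420.6  137.3] tool y yaw 1.089 j6 -1.83 tilt [ 0. -0.] turn 0.009 shift [0.04 0.04 5.29]
```

```bash
python3 -m creep '{"rotation":[[0,0,0],[0,0,0],[0,0,0],[0,0,0],[0,0,0]],"xyz":[[0.05,0.05,1],[0,0,1],[0,0,1],[0,0,1],[0,0,1]],"hand":[0.6,0.6,0.6,0.6,0.6]}' 30
python3 -m creep '{"rotation":[[0,0,0],[0,0,0],[0,0,0],[0,0,0],[0,0,0]],"xyz":[[0,0,0.27],[0,0,0],[0,0,0],[0,0,0],[0,0,0]],"hand":[0.5,0.3,0.1,0,0]}'
python3 -m creep '{"rotation":[[0,0,0],[0,0,0],[0,0,0]],"xyz":[[0,0,0],[0,0,0],[0,0,0]],"hand":[0,0,0]}'

```

```text
clock: 28.62
ee_pos: [534.3, -418.9, 11.3]
eef_rot: [0.748, 3.051, -0.0]
wrist_force: [-0.6, 0.4, 0.6]
finger_gap: 51.1
finger_force: 0.0
clock: 29.25
ee_pos: [534.8, -419.3, 6.1]
eef_rot: [0.749, 3.05, -0.001]
wrist_force: [-0.0, -0.0, 2.7]
finger_gap: 19.8
finger_force: 31.7
clock: 29.62
ee_pos: [534.8, -419.3, 6.1]
eef_rot: [0.749, 3.05, -0.001]
wrist_force: [-1.2, 0.8, 5.1]
finger_gap: 20.0
finger_force: 32.0
```

```bash
python3 -m creep '{"rotation":[[0,0,0],[0,0,0],[0,0,0],[0,0,0],[0,0,0]],"xyz":[[0,0,-0.4],[0,0,-0.8],[0,0,-1],[0,0,-1],[0,0,-1]],"hand":[0,0,0,0,0]}'
python3 -m creep '{"rotation":[[0,0,-0.18],[0,0,-0.18],[0,0,-0.18],[0,0,-0.045],[0,0,0]],"xyz":[[0,0,-0.2],[0,0,-0.2],[0,0,-0.2],[0,0,-0.2],[0,0,0]],"hand":[0,0,0,0,0]}'
python3 - <<'E'
from h import *
go(585.2,-14.2,130,1.676)
E
```

```text
clock: 30.25
ee_pos: [534.5, -419.0, 112.5]
eef_rot: [0.749, 3.05, -0.001]
wrist_force: [-0.4, -0.9, -0.6]
finger_gap: 19.8
finger_force: 31.4
clock: 30.88
ee_pos: [534.8, -419.3, 132.1]
eef_rot: [-0.161, 3.136, -0.003]
wrist_force: [0.4, 0.1, -0.9]
finger_gap: 20.3
finger_force: 31.4
p [ 534.8 -419.3  132.1] tool y yaw 1.674 j6 -2.41 tilt [ 0.002 -0.002] turn -0.002 shift [-3.7  15.9   0.06]
```

```bash
python3 -m creep '{"rotation":[[0,0,0],[0,0,0],[0,0,0],[0,0,0],[0,0,0]],"xyz":[[-0.3,0.6,0],[-0.3,1,0],[-0.3,1,0],[-0.3,1,0],[-0.3,1,0]],"hand":[0,0,0,0,0]}'
python3 -m creep '{"rotation":[[0,0,0],[0,0,0],[0,0,0],[0,0,0],[0,0,0]],"xyz":[[-0.3,1,0],[-0.3,1,0],[-0.3,1,0],[-0.3,1,0],[-0.3,1,0]],"hand":[0,0,0,0,0]}'
python3 -m creep '{"rotation":[[0,0,0],[0,0,0],[0,0,0],[0,0,0],[0,0,0]],"xyz":[[-0.3,1,0],[-0.3,1,0],[-0.1,1,0],[0,1,0],[0,1,0]],"hand":[0,0,0,0,0]}'
python3 -m creep '{"rotation":[[0,0,0],[0,0,0],[0,0,0],[0,0,0],[0,0,0]],"xyz":[[0,1,0],[0,0.3,0.5],[0,0,1],[0,0,1],[0,0,0]],"hand":[0,0,0,0,0]}'
python3 - <<'E'
from h import *
go(585.2,-14.2,20,1.676)
E
```

```text
clock: 31.5
ee_pos: [560.1, -298.0, 130.0]
eef_rot: [0.163, -3.137, -0.0]
wrist_force: [1.1, 0.5, 0.6]
finger_gap: 19.7
finger_force: 31.4
clock: 32.12
ee_pos: [584.2, -169.9, 130.1]
eef_rot: [-0.163, 3.137, 0.0]
wrist_force: [0.8, 0.1, -1.3]
finger_gap: 19.5
finger_force: 31.4
clock: 32.75
ee_pos: [588.2, -43.9, 130.1]
eef_rot: [-0.164, 3.137, 0.0]
wrist_force: [-0.9, -0.5, 0.4]
finger_gap: 19.8
finger_force: 31.4
clock: 33.38
ee_pos: [582.6, -13.6, 64.2]
eef_rot: [0.162, -3.132, -0.001]
wrist_force: [-0.3, 0.4, -0.3]
finger_gap: 19.7
finger_force: 31.4
p [582.6 -13.6  64.2] tool y yaw 1.674 j6 -1.79 tilt [-0.006  0.   ] turn -0.002 shift [-0.11 -0.04  1.77]
```

```bash
python3 -m creep '{"rotation":[[0,0,0],[0,0,0],[0,0,0],[0,0,0],[0,0,0]],"xyz":[[0,0,0.6],[0,0,0.6],[0,0,0.25],[0,0,0.1],[0,0,0]],"hand":[0,0,0,0,0]}'
python3 - <<'E'
from h import *
go(585.2,-14.2,20,1.676)
E
```

```text
clock: 34.0
ee_pos: [585.5, -13.9, 28.9]
eef_rot: [-0.162, 3.137, -0.0]
wrist_force: [-0.0, 1.1, 0.3]
finger_gap: 19.8
finger_force: 31.4
p [585.5 -13.9  28.9] tool y yaw 1.674 j6 -1.79 tilt [ 0. -0.] turn -0.002 shift [ 0.01 -0.01  0.36]
```

```bash
python3 -m creep '{"rotation":[[0,0,0],[0,0,0],[0,0,0],[0,0,0],[0,0,0]],"xyz":[[0,0,0.2],[0,0,0.1],[0,0,0.06],[0,0,0],[0,0,0]],"hand":[0,0,0,0,0]}'
python3 -m creep '{"rotation":[[0,0,0],[0,0,0],[0,0,0],[0,0,0],[0,0,0]],"xyz":[[0,0,0],[0,0,0],[0,0,0],[0,0,0],[0,0,0]],"hand":[0.3,0.35,0.38,0.38,0.38]}'
python3 -m creep '{"rotation":[[0,0,0],[0,0,0],[0,0,0],[0,0,0],[0,0,0]],"xyz":[[0,0,-0.3],[0,0,-1],[0,0,-1],[0,0,-1],[0,0,-1]],"hand":[0.38,0.38,0.38,0.38,0.38]}'
python3 - <<'E'
from h import *
c=shot('wrist','w8'); P=cloud(c); q=P[(P[...,2]>20)&(P[...,2]<32)&(np.abs(P[...,0]-585)<32)&(np.abs(P[...,1]+14)<25)]; print(len(q),np.median(q,0),cv2.minAreaRect(q[:,:2].astype(np.float32)))
go(405,-300,150)
E
```

```text
clock: 34.62
ee_pos: [585.4, -13.9, 19.9]
eef_rot: [-0.162, 3.137, -0.0]
wrist_force: [0.3, -0.2, -1.2]
finger_gap: 19.8
finger_force: 31.4
clock: 35.25
ee_pos: [585.3, -13.9, 19.8]
eef_rot: [0.162, -3.137, 0.0]
wrist_force: [0.1, -0.2, 0.1]
finger_gap: 32.3
finger_force: 0.0
clock: 35.88
ee_pos: [585.4, -13.9, 128.8]
eef_rot: [-0.162, 3.137, -0.0]
wrist_force: [-0.3, -0.2, -0.3]
finger_gap: 32.1
finger_force: 0.0
1242 [583.72181626 -14.15269048  24.54434917] ((585.0752563476562, -14.168668746948242), (53.16653060913086, 21.80573081970215), 6.480405330657959)
p [587.6 -14.1 132.9] tool y yaw 1.674 j6 -1.79 tilt [ 0.006 -0.001] turn 0.000 shift [  8.44 -10.62  -0.72]
```

View pics/w8.png

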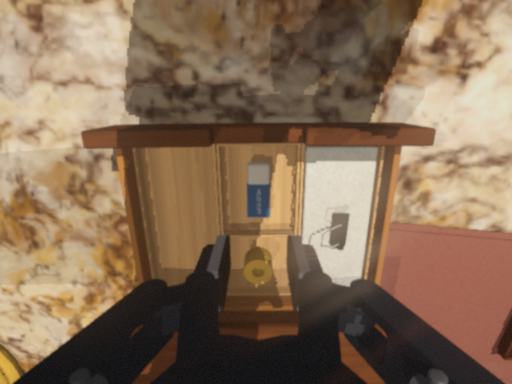

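The eraser is flat in the longer compartment, centred at (258,190), with the sharpener and clip undisturbed. Next is the pen.

```bash
python3 -m creep '{"rotation":[[0,0,0],[0,0,0],[0,0,0],[0,0,0],[0,0,0]],"xyz":[[0.8,-1,-0.2],[0.8,-1,-0.2],[0.8,-1,-0.2],[0.8,-1,0],[0.8,-1,0]],"hand":[0.6,0.6,0.6,0.6,0.6]}'
python3 -m creep '{"rotation":[[0,0,0],[0,0,0],[0,0,0],[0,0,0],[0,0,0]],"xyz":[[0.8,-1,0],[0.8,-1,0],[0.8,-1,0],[0.8,-1,0],[0.8,-1,0]],"hand":[0.6,0.6,0.6,0.6,0.6]}'
python3 -m creep '{"rotation":[[0,0,0.18],[0,0,0.18],[0,0,0.18],[0,0,0.18],[0,0,0.18]],"xyz":[[0.4,-0.6,0],[0,0,0],[0,0,0],[0,0,0],[0,0,0]],"hand":[0.6,0.6,0.6,0.6,0.6]}'
python3 -m creep '{"rotation":[[0,0,0.18],[0,0,0.18],[0,0,0.18],[0,0,0.18],[0,0,0]],"xyz":[[0,0,0],[0,0,0],[0,0,0],[0,0,0],[0,0,0]],"hand":[0.5,0.5,0.5,0.5,0.5]}'
python3 - <<'E'
from h import *
c=shot('wrist','w9'); P=cloud(c)
m=((P[...,2]>8)&(P[...,2]<20)&(np.abs(P[...,0]-404)<30)&(np.abs(P[...,1]+301)<85)).astype(np.uint8)
m=cv2.morphologyEx(m,cv2.MORPH_OPEN,np.ones((3,3),np.uint8)); q=P[m>0]; print(len(q),np.median(q,0))
r=cv2.minAreaRect(q[:,:2].astype(np.float32)); print(r); b=cv2.boxPoints(r); e=b[1]-b[0] if np.linalg.norm(b[1]-b[0])>np.linalg.norm(b[2]-b[1]) else b[2]-b[1]; y=np.arctan2(e[1],e[0]); print('long yaw',y)
go(*r[0],6,y+np.pi/2)
E
```

```text
clock: 36.55
ee_pos: [498.3, -149.4, 142.7]
eef_rot: [-0.162, 3.137, -0.001]
wrist_force: [0.2, 0.2, 0.2]
finger_gap: 51.4
finger_force: 0.0
clock: 37.17
ee_pos: [411.6, -284.1, 142.6]
eef_rot: [-0.162, 3.137, -0.001]
wrist_force: [-0.2, -0.5, 0.0]
finger_gap: 51.4
finger_force: 0.0
clock: 37.8
ee_pos: [403.8, -299.2, 142.5]
eef_rot: [1.227, 2.892, -0.0]
wrist_force: [-0.2, 0.2, 0.4]
finger_gap: 51.4
finger_force: 0.0
clock: 38.42
ee_pos: [403.8, -299.2, 142.5]
eef_rot: [2.159, 2.282, -0.0]
wrist_force: [-0.2, 0.2, 0.3]
finger_gap: 43.0
finger_force: 0.0
1329 [ 400.54305338 -288.31743749   11.21973813]
((400.6657409667969, -298.22039794921875), (131.04544067382812, 12.32880973815918), 89.60997772216797)
long yaw 1.5639893
p [ 403.8 -299.1  142.4] tool y yaw 0.058 j6 -0.80 tilt [ 0. -0.] turn 0.065 shift [ 0.04 -0.13  5.46]
```

View pics/w9.png

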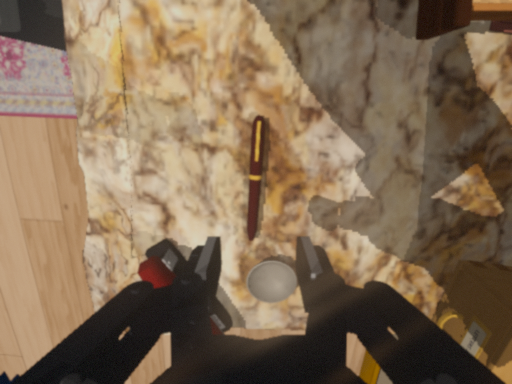

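Pen in the wrist view: cap end (261,116), tail (252,239). The fit gives centre (400.7,-298), long yaw 1.564 and top at about 14 mm. The stone at (272,281) stays clear of the fingers.

```bash
python3 - <<'E'
from h import *
c=load('w9'); a=atz(c,261,115.5,8); b=atz(c,251.5,240,6); print(a,b,np.linalg.norm(a-b),(a+b)/2)
E
python3 -m creep '{"rotation":[[0,0,0.065],[0,0,0],[0,0,0],[0,0,0],[0,0,0]],"xyz":[[0,0,0],[0,-0.13,1],[0,0,1],[0,0,1],[0,0,1]],"hand":[0.5,0.5,0.5,0.5,0.5]}' 35
python3 -m creep '{"rotation":[[0,0,0],[0,0,0]],"xyz":[[0,0,0.8],[0,0,0]],"hand":[0.5,0.5]}'
python3 - <<'E'
from h import *
go(400.7,-299.2,6,-0.007)
E
```

```text
[ 402.8693488  -232.28800905    8.        ] [ 400.15414174 -367.28064641    6.        ] 135.03475290464507 [ 401.51174527 -299.78432773    7.        ]
clock: 39.1
ee_pos: [400.6, -299.2, 41.7]
eef_rot: [2.228, 2.214, 0.0]
wrist_force: [0.5, -0.2, 0.4]
finger_gap: 42.9
finger_force: 0.0
clock: 39.35
ee_pos: [399.2, -297.9, 20.7]
eef_rot: [-2.227, -2.21, 0.0]
wrist_force: [-0.0, -0.4, -0.1]
finger_gap: 42.6
finger_force: 0.0
p [ 399.2 -297.9   20.7] tool y yaw -0.008 j6 -0.74 tilt [-0.003  0.002] turn -0.001 shift [-0.05  0.06  0.59]
```

```bash
python3 -m creep '{"rotation":[[0,0,0],[0,0,0],[0,0,0],[0,0,0],[0,0,0]],"xyz":[[0,0,0.4],[0,0,0.22],[0,0,0],[0,0,0],[0,0,0]],"hand":[0.5,0.5,0.3,0.1,0]}' 35
python3 -m creep '{"rotation":[[0,0,0],[0,0,0],[0,0,0],[0,0,0]],"xyz":[[0,0,0],[0,0,0],[0,0,0],[0,0,0]],"hand":[0,0,0,0]}'
python3 -m creep '{"rotation":[[0,0,0],[0,0,0],[0,0,0],[0,0,0],[0,0,0]],"xyz":[[0,0,-0.4],[0,0,-0.8],[0,0,-1],[0,0,-1],[0,0,-1]],"hand":[0,0,0,0,0]}'
python3 - <<'E'
from h import *
go(629,-85.5,125,1.676); go(629,-85.5,125)
E
```

```text
clock: 39.98
ee_pos: [400.8, -299.4, 7.2]
eef_rot: [2.233, 2.209, 0.0]
wrist_force: [-0.5, -0.3, 2.4]
finger_gap: 11.9
finger_force: 35.9
clock: 40.48
ee_pos: [400.8, -299.4, 7.2]
eef_rot: [2.233, 2.209, 0.0]
wrist_force: [-0.3, -0.3, 5.4]
finger_gap: 12.2
finger_force: 36.3
clock: 41.1
ee_pos: [400.2, -298.8, 112.8]
eef_rot: [-2.233, -2.209, 0.0]
wrist_force: [0.2, 0.8, -0.4]
finger_gap: 11.8
finger_force: 35.7
p [ 400.2 -298.8  112.8] tool y yaw -0.011 j6 -0.73 tilt [-0.  0.] turn 1.455 shift [10.   -7.53 -0.49]
p [ 400.2 -298.8  112.8] tool y yaw -0.011 j6 -0.73 tilt [-0.  0.] turn 0.000 shift [ 8.63  9.06 -0.49]
```

```bash
python3 -m creep '{"rotation":[[0,0,0.18],[0,0,0.18],[0,0,0.18],[0,0,0.18],[0,0,0.18]],"xyz":[[0,0,-0.2],[0,0,-0.2],[0,0,-0.2],[0,0,-0.2],[0,0,-0.2]],"hand":[0,0,0,0,0]}'
python3 -m creep '{"rotation":[[0,0,0.18],[0,0,0.18],[0,0,0.18],[0,0,0.015],[0,0,0]],"xyz":[[0,0,0],[0,0,0],[0,0,0],[0,0,0],[0,0,0]],"hand":[0,0,0,0,0]}'
python3 -m creep '{"rotation":[[0,0,0],[0,0,0],[0,0,0],[0,0,0],[0,0,0]],"xyz":[[1,-0.8,0],[1,-0.8,0],[1,-0.8,0],[1,-0.8,0],[1,-0.8,0]],"hand":[0,0,0,0,0]}'
python3 -m creep '{"rotation":[[0,0,0],[0,0,0],[0,0,0],[0,0,0],[0,0,0]],"xyz":[[1,-0.8,0],[1,-0.8,0],[1,-0.8,0],[1,-0.8,0],[0.8,-0.3,0]],"hand":[0,0,0,0,0]}'
python3 -m creep '{"rotation":[[0,0,0],[0,0,0]],"xyz":[[0,0,0],[0,0,0]],"hand":[0,0]}'
python3 - <<'E'
from h import *
c=shot('wrist','w10'); go(627.9,-85.6,21.5,1.676)
P=cloud(c); z=read_state()['ee_pos'][2]
m=((P[...,2]>z-12)&(P[...,2]<z+14)&(np.abs(P[...,0]-628)<85)&(np.abs(P[...,1]+86)<30)); q=P[m]; print(len(q),q.min(0),q.max(0))
E
```

```text
clock: 41.72
ee_pos: [400.3, -298.9, 137.1]
eef_rot: [-2.975, -1.009, 0.0]
wrist_force: [-0.5, 0.3, -0.5]
finger_gap: 11.5
finger_force: 35.7
clock: 42.35
ee_pos: [400.4, -299.0, 136.9]
eef_rot: [-3.137, -0.17, 0.0]
wrist_force: [-1.1, -0.9, -0.6]
finger_gap: 11.6
finger_force: 35.7
clock: 42.98
ee_pos: [515.0, -185.8, 136.9]
eef_rot: [3.137, 0.17, -0.0]
wrist_force: [-0.3, -0.1, -0.6]
finger_gap: 12.0
finger_force: 35.7
clock: 43.6
ee_pos: [625.2, -85.5, 136.7]
eef_rot: [-3.137, -0.172, 0.0]
wrist_force: [0.7, -0.4, 0.0]
finger_gap: 11.4
finger_force: 35.7
clock: 43.85
ee_pos: [623.9, -87.3, 136.5]
eef_rot: [3.137, 0.167, -0.002]
wrist_force: [0.2, -0.6, -1.0]
finger_gap: 11.6
finger_force: 35.7
p [623.8 -87.5 136.6] tool y yaw -1.465 j6 1.24 tilt [-0.001 -0.   ] turn 0.000 shift [ 0.18 -0.06  4.6 ]
4885 [ 557.67003996 -106.8867596   133.97915545] [691.75149282 -67.84278315 150.56792436]
```

View pics/w10.png

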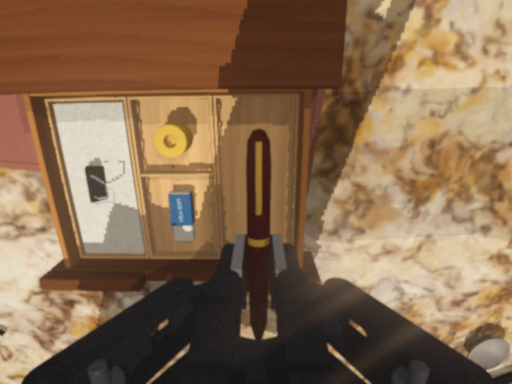

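The pen is held level along the drawer, from (258,130) to (258,338). Its centre is within 1 mm of the TCP, over the right-hand empty bin.

```bash
python3 -m creep '{"rotation":[[0,0,0],[0,0,0],[0,0,0],[0,0,0],[0,0,0]],"xyz":[[0.12,-0.06,0.6],[0,0,1],[0,0,1],[0,0,1],[0,0,0]],"hand":[0,0,0,0,0]}'
python3 -m creep '{"rotation":[[0,0,0]],"xyz":[[0,0,0]],"hand":[0]}'
python3 - <<'E'
from h import *
go(627.4,-85.6,21.2,1.676)
E
```

```text
clock: 44.52
ee_pos: [624.4, -84.9, 43.1]
eef_rot: [-3.136, -0.164, 0.009]
wrist_force: [0.3, -0.1, 0.3]
finger_gap: 12.0
finger_force: 35.7
clock: 44.65
ee_pos: [627.5, -85.4, 47.3]
eef_rot: [3.137, 0.164, 0.001]
wrist_force: [-0.9, -1.2, 0.6]
finger_gap: 11.9
finger_force: 35.7
p [627.5 -85.4  47.3] tool y yaw -1.466 j6 1.25 tilt [ 0. -0.] turn -0.001 shift [-0.01  0.01  1.04]
```

```bash
python3 -m creep '{"rotation":[[0,0,0],[0,0,0],[0,0,0],[0,0,0],[0,0,0]],"xyz":[[0,0,0.4],[0,0,0.3],[0,0,0.2],[0,0,0.1],[0,0,0.05]],"hand":[0,0,0,0,0]}'
python3 -m creep '{"rotation":[[0,0,0],[0,0,0],[0,0,0],[0,0,0],[0,0,0]],"xyz":[[0,0,0],[0,0,0],[0,0,0],[0,0,0],[0,0,0]],"hand":[0,0.25,0.3,0.3,0.3]}'
python3 -m creep '{"rotation":[[0,0,0],[0,0,0],[0,0,0],[0,0,0],[0,0,0]],"xyz":[[0,0,-0.3],[0,0,-1],[0,0,-1],[0,0,-1],[0,0,-1]],"hand":[0.3,0.3,0.3,0.3,0.3]}'
python3 -m creep '{"rotation":[[0,0,0],[0,0,0],[0,0,0],[0,0,0],[0,0,0]],"xyz":[[-1,0,-0.4],[-1,0,0],[-1,0,0],[-1,0,0],[-1,0,0]],"hand":[0.3,0.3,0.2,0.1,0]}'
python3 - <<'E'
from h import *
c=shot('wrist','w11'); go(480,-20,25,0.105)
P=cloud(c); q=P[(P[...,2]>20.5)&(P[...,2]<35)&(np.abs(P[...,0]-628)<72)&(np.abs(P[...,1]+86)<26)]; print(len(q),np.median(q,0),q.min(0),q.max(0))
E
```

```text
clock: 45.28
ee_pos: [627.3, -85.2, 20.4]
eef_rot: [-3.137, -0.165, 0.0]
wrist_force: [-0.9, -0.6, -0.6]
finger_gap: 12.2
finger_force: 35.7
clock: 45.9
ee_pos: [627.4, -85.2, 20.6]
eef_rot: [3.137, 0.165, 0.0]
wrist_force: [1.0, 0.1, 0.3]
finger_gap: 25.8
finger_force: 0.0
clock: 46.52
ee_pos: [627.5, -85.2, 129.6]
eef_rot: [3.137, 0.165, 0.001]
wrist_force: [0.3, -1.0, -1.0]
finger_gap: 25.7
finger_force: 0.0
clock: 47.15
ee_pos: [502.5, -98.4, 138.7]
eef_rot: [3.137, 0.164, 0.001]
wrist_force: [0.4, -0.5, -0.6]
finger_gap: 0.0
finger_force: 0.0
p [500.  -98.5 138.2] tool y yaw -1.466 j6 1.17 tilt [-0.002 -0.   ] turn 1.571 shift [-3.21  0.46  4.53]
1709 [618.84348067 -87.20086738  24.17202331] [560.97842823 -96.60350752  20.50152942] [662.0902872  -76.37550215  28.32437414]
```

View pics/w11.png

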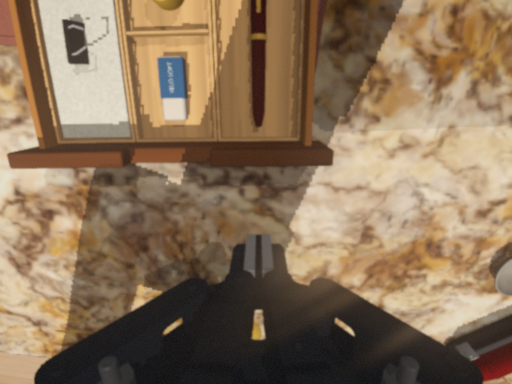

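All four are in: the pen lies flat in its bin, tail at (259,126). Next I'll shut the gripper and go down in front of the panel's middle to push.

```bash
python3 -m creep '{"rotation":[[0,0,0],[0,0,0],[0,0,0],[0,0,0],[0,0,0]],"xyz":[[-0.53,-1,0],[0,-1,0],[0,-1,0],[0,0,1],[0,0,1]],"hand":[0,0,0,0,0]}'
python3 -m creep '{"rotation":[[0,0,0],[0,0,0],[0,0,0],[0,0,0],[0,0,0]],"xyz":[[0,0,1],[0,0,1],[0,0,0.5],[0,0,0],[0,0,0]],"hand":[0,0,0,0,0]}'
python3 - <<'E'
from h import *
go(692.6,-2.9,24,1.676)
E
```

```text
clock: 47.82
ee_pos: [483.0, -24.7, 88.6]
eef_rot: [3.137, 0.166, 0.004]
wrist_force: [-0.0, -0.3, 0.3]
finger_gap: -0.2
finger_force: 0.0
clock: 48.45
ee_pos: [483.0, -25.2, 26.7]
eef_rot: [3.137, 0.165, 0.003]
wrist_force: [-0.2, 0.5, -0.4]
finger_gap: -0.1
finger_force: 0.0
p [483.  -25.2  26.7] tool y yaw -1.466 j6 1.31 tilt [ 0.002 -0.   ] turn -0.000 shift [ 8.43 -0.01  0.12]
```

```bash
python3 -m creep '{"rotation":[[0,0,0],[0,0,0],[0,0,0],[0,0,0],[0,0,0]],"xyz":[[0.4,0,0],[0.3,0,0],[0.2,0,0],[0.15,0,0],[0.15,0,0]],"hand":[0,0,0,0,0]}'
python3 -m creep '{"rotation":[[0,0,0],[0,0,0],[0,0,0],[0,0,0],[0,0,0]],"xyz":[[0.15,0,0],[0.2,0,0],[0.25,0,0],[0.3,0,0],[0.3,0,0]],"hand":[0,0,0,0,0]}'
python3 -m creep '{"rotation":[[0,0,0],[0,0,0],[0,0,0],[0,0,0],[0,0,0]],"xyz":[[0.3,0,0],[0.3,0,0],[0.3,0,0],[0.3,0,0],[0.3,0,0]],"hand":[0,0,0,0,0]}'
python3 -m creep '{"rotation":[[0,0,0],[0,0,0],[0,0,0],[0,0,0],[0,0,0]],"xyz":[[0.3,0,0],[0.3,0,0],[0.3,0,0],[0.3,0,0],[0.3,0,0]],"hand":[0,0,0,0,0]}'
python3 - <<'E'
from h import *
go(692.6,-2.9,24,1.676)
E
```

```text
clock: 49.08
ee_pos: [512.0, -21.9, 25.4]
eef_rot: [-3.137, -0.165, 0.001]
wrist_force: [0.3, 0.8, 0.5]
finger_gap: 0.2
finger_force: 0.0
clock: 49.7
ee_pos: [542.0, -18.6, 25.3]
eef_rot: [-3.137, -0.165, 0.001]
wrist_force: [-1.6, 0.5, -0.3]
finger_gap: -0.2
finger_force: 0.9
clock: 50.32
ee_pos: [579.5, -14.8, 25.6]
eef_rot: [-3.137, -0.165, -0.0]
wrist_force: [-1.9, 0.7, -0.6]
finger_gap: 0.1
finger_force: 0.9
clock: 50.95
ee_pos: [616.9, -10.9, 25.6]
eef_rot: [3.137, 0.165, 0.0]
wrist_force: [-1.9, 0.8, 1.0]
finger_gap: 0.0
finger_force: 0.9
p [616.9 -10.9  25.6] tool y yaw -1.466 j6 1.37 tilt [ 0. -0.] turn -0.000 shift [3.05 0.   0.07]
```

```bash
python3 -m creep '{"rotation":[[0,0,0],[0,0,0],[0,0,0],[0,0,0],[0,0,0]],"xyz":[[0.3,0,0],[0.3,0,0],[0.3,0,0],[0.3,0,0],[0.3,0,0]],"hand":[0,0,0,0,0]}'
python3 -m creep '{"rotation":[[0,0,0],[0,0,0],[0,0,0],[0,0,0],[0,0,0]],"xyz":[[0.25,0,0],[0.2,0,0],[0.15,0,0],[0.1,0,0],[0.1,0,0]],"hand":[0,0,0,0,0]}'
python3 -m creep '{"rotation":[[0,0,0],[0,0,0],[0,0,0],[0,0,0]],"xyz":[[0.08,0,0],[0.08,0,0],[0.08,0,0],[0,0,0]],"hand":[0,0,0,0]}'

```

```text
clock: 51.58
ee_pos: [654.1, -7.0, 25.6]
eef_rot: [3.137, 0.165, 0.0]
wrist_force: [-0.9, 1.8, 1.5]
finger_gap: 0.3
finger_force: 0.9
clock: 52.2
ee_pos: [673.6, -4.9, 25.6]
eef_rot: [3.137, 0.165, -0.0]
wrist_force: [-0.8, -0.2, 1.9]
finger_gap: -0.5
finger_force: 0.8
clock: 52.7
ee_pos: [679.8, -4.3, 25.6]
eef_rot: [3.137, 0.165, 0.001]
wrist_force: [0.4, 0.0, -0.9]
finger_gap: 0.2
finger_force: 0.0
```

Not at the stop yet; the force will show it.

```bash
python3 -m creep '{"rotation":[[0,0,0],[0,0,0],[0,0,0],[0,0,0]],"xyz":[[0.08,0,0],[0.08,0,0],[0.06,0,0],[0,0,0]],"hand":[0,0,0,0]}'
python3 -m creep '{"rotation":[[0,0,0],[0,0,0],[0,0,0]],"xyz":[[0.06,0,0],[0.04,0,0],[0,0,0]],"hand":[0,0,0]}'

```

```text
clock: 53.2
ee_pos: [681.8, -4.1, 25.4]
eef_rot: [3.137, 0.165, -0.011]
wrist_force: [-18.2, -2.3, 13.5]
finger_gap: 0.2
finger_force: 9.5
clock: 53.58
ee_pos: [681.9, -4.1, 25.4]
eef_rot: [3.137, 0.164, -0.02]
wrist_force: [-32.6, -3.5, 24.4]
finger_gap: -0.1
finger_force: 16.5
```

The force rises sharply at x = 682, so the drawer is on its stop. I'll back off and check.

```bash
python3 -m creep '{"rotation":[[0,0,0],[0,0,0],[0,0,0],[0,0,0],[0,0,0]],"xyz":[[-0.3,0,0],[-0.8,0,0],[-1,0,-0.5],[-1,0,-1],[-1,0,-1]],"hand":[0,0,0,0,0]}'
python3 -m creep '{"rotation":[[0,0,0],[0,0,0],[0,0,0],[0,0,0],[0,0,0]],"xyz":[[-1,0,-1],[-1,0,-1],[0,0,-0.5],[0,0,0],[0,0,0]],"hand":[0,0,0,0,0]}'
python3 - <<'E'
from h import *
c=shot('wrist','w12'); t=shot('top','t12')
a=cv2.imread('pics/w12.png'); b=cv2.resize(cv2.imread('pics/t12.png')[50:180,190:320],(384,384),interpolation=cv2.INTER_CUBIC)
cv2.imwrite('pics/fin.png',cv2.resize(np.hstack([a,b]),(800,343)))
print(read_state()['ee_pos'])
for zc in (c,t):
    P=cloud(zc); m=(P[...,2]>25)&(P[...,2]<50)&(np.abs(P[...,1]+3)<60)&(P[...,0]>540)&(P[...,0]<740); q=P[m]
    print(len(q),np.percentile(q[:,0],[1,10,50,90]) if len(q) else '')
E
```

```text
clock: 54.2
ee_pos: [585.0, -14.2, 88.7]
eef_rot: [3.137, 0.165, 0.001]
wrist_force: [-0.5, 0.1, 0.1]
finger_gap: 0.0
finger_force: 0.0
clock: 54.82
ee_pos: [535.9, -19.3, 149.6]
eef_rot: [-3.137, -0.165, 0.001]
wrist_force: [-0.3, 0.1, -0.1]
finger_gap: 0.1
finger_force: 0.0
[535.47511909 -19.2482037  149.19006882]
931 [686.10338474 687.07672843 692.44228871 697.93462817]
156 [689.37943905 692.59389195 699.88352349 707.99864929]
```

View pics/fin.png

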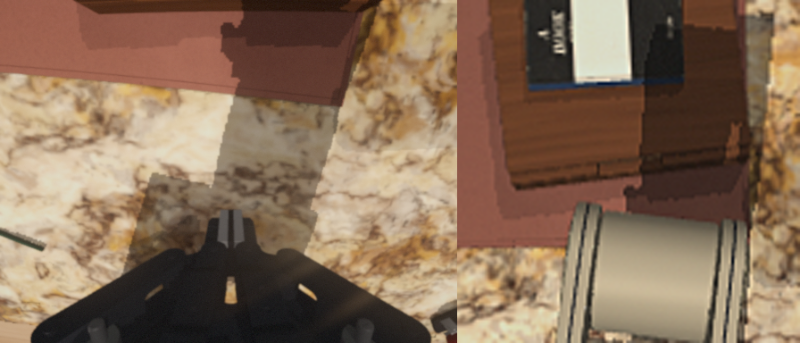

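The drawer front is flush with the unit and the robot is clear.

```bash
python3 -c "from station import job_done; print(job_done())"
```

```text
the job is handed in; nothing more can be done
None
```

I put the pen, eraser, sharpener and clip in their bins, pushed the drawer shut against its stop, and handed the job in at about 55 s on the robot's clock; the judge's result was not shown.

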